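# Right the ink bottles and clamp the ink rack

## Task

Some of the ink bottles in the dial painter's rack have tipped over: first stand every fallen bottle upright in the lane beside its neighbours, then turn the star screw clockwise, swing by swing on the open side of its cover, until the brass keeper bar is fully home against its end stop and the whole row stands trapped upright between bar and fence. Do not knock over the bottles that are already standing, and leave the dials, ink stone and other things on the bench where they are.

Things in the scene. Friction and masses are not known exactly. Their poses are not given: they have to be found in the camera images.
- ink0: ink bottle, dark red ink, may lie on its side in the lane at the start (cap towards +y of the lane), or be absent. 66 mm tall: round body 40 mm dia x 42 with heavy base, 20 mm neck, black cap 22 mm dia x 16. 90 to 135 g. Origin: its centre, half-way up (middle of the cap 25 mm from it along z); z axis runs from base to cap. Set down leaning under about 35 degrees it rocks upright by itself
- ink1: ink bottle, dark blue ink, may lie on its side (cap towards -y of the lane), or be absent. 66 mm tall: round body 40 mm dia x 42 with heavy base, 20 mm neck, black cap 22 mm dia x 16. 90 to 135 g. Origin: its centre, half-way up (middle of the cap 25 mm from it along z); z axis runs from base to cap. Set down leaning under about 35 degrees it rocks upright by itself
- ink2: ink bottle, dark green ink, may lie on its side (cap towards +y of the lane), or be absent. 66 mm tall: round body 40 mm dia x 42 with heavy base, 20 mm neck, black cap 22 mm dia x 16. 90 to 135 g. Origin: its centre, half-way up (middle of the cap 25 mm from it along z); z axis runs from base to cap. Set down leaning under about 35 degrees it rocks upright by itself
- ink3: ink bottle, black ink, already standing in the lane. 66 mm tall: round body 40 mm dia x 42 with heavy base, 20 mm neck, black cap 22 mm dia x 16. 90 to 135 g. Origin: its centre, half-way up (middle of the cap 25 mm from it along z); z axis runs from base to cap. Set down leaning under about 35 degrees it rocks upright by itself
- ink4: ink bottle, ochre ink, already standing in the lane. 66 mm tall: round body 40 mm dia x 42 with heavy base, 20 mm neck, black cap 22 mm dia x 16. 90 to 135 g. Origin: its centre, half-way up (middle of the cap 25 mm from it along z); z axis runs from base to cap. Set down leaning under about 35 degrees it rocks upright by itself
- lane (a point): centre of the lane floor (10 mm above the bench) on the fixed wooden ink rack. x points across the lane, away from the robot; y along it towards the star screw; z up. The lane runs y -200 to 200 mm between end walls, from the keeper bar's inner face (x = -50 mm plus keeper travel) to the fixed fence's (x = 50 mm). Walls, fence and bar stand 12 mm above the floor.
- keeper (a joint): travel of the brass keeper bar across the lane in m: 0 is wide open (lane 100 mm wide), 0.054 is fully home (lane 46 mm wide). It is driven by the star screw, 6.75 mm per radian, and slides standing bottles along with it.
- star (a joint): angle of the star screw in rad, 0 wide open to 8.0 at its end stop (keeper fully home). It grows as the star is turned clockwise seen from above and stays where it is left (friction about 0.2 N m). Starts between 0 and 0.7.
- star_axis (a point): centre of the star screw's hub (32 mm dia), fixed on the rack, 45 mm above the bench at mid-height of its four arms; axes as the lane's. Arms 90 degrees apart, 12 mm wide, 14 mm tall, reach 71 mm from the axis, ends red. Under them the rack's board is 10 mm above the bench.
- rack: the fixed rack: board 200 x 640 x 10 mm, lane, star. A green cover plate (underside 62, top 69 mm above the bench) hides the far half of the star, from 22 mm beyond its axis in +x and 83 mm to both y sides: the arms pass under it, a gripper cannot, so the star is worked by swings on the robot's side. Origin under the board, 50 mm from the lane's centre in +y; axes as the lane's
- arm0 (a point): point on star arm 0, 58 mm from the star's axis at the middle of the arm's height (45 mm above the bench); it moves round with the star; it points to -x of the rack (towards the robot) when the star reads 0
- arm1 (a point): point on star arm 1, 58 mm from the star's axis at the middle of the arm's height (45 mm above the bench); it moves round with the star; 90 degrees clockwise from arm0 seen from above
- arm2 (a point): point on star arm 2, 58 mm from the star's axis at the middle of the arm's height (45 mm above the bench); it moves round with the star; 180 degrees clockwise from arm0 seen from above
- arm3 (a point): point on star arm 3, 58 mm from the star's axis at the middle of the arm's height (45 mm above the bench); it moves round with the star; 270 degrees clockwise from arm0 seen from above
- dial_a: bystander: round wooden dial 124 mm diameter, 15 mm thick (rings to 19 mm), lying flat; origin under its centre
- dial_b: bystander: round yellow dial 110 mm diameter, 15 mm thick (rings to 19 mm), lying flat; origin under its centre
- ink_stone: bystander: dark ink stone 90 x 130 x 22 mm; origin under its centre
- black_cup: bystander: black cup 44 mm diameter, 50 mm tall; origin under its centre
- rule_stack: bystander: stack of four wooden rules 45 x 200 mm, 24 mm high; origin under its centre
- square: bystander: try square, wooden stock 25 x 110 x 14 mm with a steel blade 150 mm long; origin under the stock's centre
There are look-alikes about, which are no part of the job. Leave any pink look-alike of the ink0 alone. Leave any pink look-alike of the ink4 alone.

How it is judged:
By the outcome, as a careful person would: the job done as asked, in the order asked, and still so for the second after the job is handed in, with the robot touching nothing.
Of ink0, ink1, ink2 only 2 to 3 are there at a start; the rules pass over those that are not, and their reading is None.
At some moment in a run one of ink0, ink1, ink2 may be knocked a few centimetres aside while the robot is not near it.
Once in a run the grip may slacken for a moment while it holds something.
It also fails if it takes over 210 s, if anything falls off the work surface, if the arm or the gripper's body presses on something with over 40 N, if the wrist force passes 120 N, or if a joint passes its speed limit or range.

## Robot

A 6-joint arm with a two-finger parallel gripper is mounted at the origin on the work surface. World frame = base frame: x ahead of the robot, y to its left, z up, the work surface at z = 0. Lengths are in m, angles in degrees, forces in N, time in s.
With the tool pointing down it reaches from about 0.375 to 0.9 m from the base axis. Payload 3.1 kg.
Tool frame: the origin (TCP) lies at the very end of the fingers, on their centre line; the grasp point (between the pads) lies 19 mm behind it; z points along the fingers, y is the direction in which the jaws open and shut (so a half turn about z gives the same grasp; the last joint's range is limited). The gripper opens to 87 mm and grips with 3 to 60 N. Pads are 19 mm wide; open, the fingers measure 117 mm over their backs; the gripper's body (75 mm by 190 mm) begins 51 mm behind the grasp point.
Start: joints at [64.716, 30.224, 82.088, -0, 67.689, -10.227], TCP at [0.162, 0.604, 0.223] pointing down, gripper open.
Joint ranges: [-176.69, 176.69], [-43.24, 126.21], [12.49, 139.97], [-82, 262], [0, 151.66], [-163.58, 163.58]. Speed limits (degrees/s): [159.86, 159.86, 180, 180, 180, 180].

## Interface

Orientations are given as a 3x3 rotation matrix whose columns are the frame's x, y, z axes.
In Python, from rig import readout, capture, camera_model, bot, spot_in, regions_of gives the robot as it stands.
- The arm moves only by the tool send_rows, never from a script. Its argument "moves" is a list that holds one entry, the list of rows, each a list of 7 numbers: the turn, a rotation vector about the tool's x, y, z in degrees, then the shift along the tool's x, y, z in cm, then the opening, from -1 (shut) to 1 (fully open). A call has exactly 5 rows; each row shifts and turns the commanded pose from where the row before left it, along the tool's axes as they then stand; what a row does not reach is not made up. A row lasts 1/10 s, in which the tool goes at most 50 mm and 8.59 degrees, less where a joint would pass 70% of its speed; a pose out of reach is approached as far as the arm can. A call with a gripper value outside its range is refused whole. The fingers move at their own pace and stop on an object; the grip force is fixed at half the most. Time passes only in rows, so rows that do not move let the fingers close, or fill a call up. It gives the time, the measured TCP pose, the force and the opening at its end, in the units of the state.
- readout.read_state(): the state, without advancing time (a new reading comes with each control period).
- capture(name): name is "side" or "top"; returns the picture (480x640x3 uint8, blue, green, red); there is no depth.
- camera_model(name): a dict with "camera_matrix" (3x3 intrinsics, pixels), "k1" (the pictures are not rectified: a ray, as slopes to the right and down, at radius r is drawn at 1 + k1 r^2 times it, then the intrinsics apply), "pose" (4x4, takes a point from camera to world coordinates). Camera axes: x right, y up, looking along -z (the intrinsics and any distortion apply to the point x, -y, -z); pixel columns grow to the right and rows downward; lengths in m; the calibration is good to about 2 mm. A picture is of the moment at which its call begins. camera_model takes no time and is no camera call.
- bot.hand_in(): hands the job in, once; it reports no verdict.
Trained networks look in the newest picture that a camera, given by its name, has taken for a name from the list of things; names that differ only in an ending like _2 or _b are one class to them, and where a whole thing is asked for, a point or a joint stands for the part that bears it (a point fixed in the world has none). Each returns a list of dicts, best first, with "p" (0 to 1); they miss things now and then, are a little off and sometimes report something else, mostly with a low value. They report only what shows in the picture. A call takes as long as a camera call. They do not tell look-alikes from the thing itself.
- spot_in(camera, thing): "location" ([x, y, z] in m, in world coordinates, good to about 4 mm: the middle of the surface that is visible of it).
- regions_of(camera, thing): "mask" (480x640 bool, what is visible of it).
The state is a dict: "time_s": time; "joint_positions": joint angles; "qvel": joint speeds; "tau": joint torques, N m; "position": TCP position; "tcp_rot": TCP orientation; "force": force on the tool from outside, world axes, zero at the start; "moment": the same for the moment, N m; "opening": opening from 0.0 (shut) to 1.0 (fully open).
Only numpy, scipy, OpenCV 4.12 (cv2) and the standard library are available. Lean on these libraries where they do the work, as an engineer would, in place of code of your own. Each camera call takes 0.05 s, during which the arm holds its last target. There are 200 camera calls.

## Working session

There is one attempt and no reset: what is moved stays moved. The work goes in short steps, Python scripts to look and compute and a tool call to move; the robot and the scene stay as the last step left them, time stands still between calls to the robot, and variables do not carry over. Pictures are saved under pics/ and viewed, about 12 in all and at most 16, crops included, and the job is handed in when it is done.

Besides the shell and the picture viewer there is one more tool, called after "Call:" in YAML: its name, and indented under it one key for each argument. send_rows: Moves the arm, as the interface text tells. Its arguments: {"type":"object","properties":{"moves":{"type":"array","items":{"type":"array","items":{"type":"array","items":{"type":"number"}}}}},"required":["moves"]}

```bash
mkdir -p pics; ls
python3 - <<'E'
from rig import readout, capture, camera_model, bot, spot_in, regions_of
import cv2, numpy as np
s=readout.read_state(); print(s['time_s'],s['position'],s['tcp_rot'],s['opening'])
for c in('top','side'):
    cv2.imwrite(f'pics/{c}0.png',capture(c)); m=camera_model(c); print(c,m)
    for t in ['ink0','ink1','ink2','ink3','ink4','arm0','arm1','arm2','arm3','star_axis','lane','rack','star']:
        try: print(t,[(np.round(d['location'],3).tolist(),round(d['p'],2)) for d in spot_in(c,t)][:4])
        except Exception as e: print(t,e)
E
```

```text
pics
0.0 [0.16204678 0.60286034 0.22156949] [[-9.65661717e-01  2.59801197e-01 -8.87076598e-04]
 [ 2.59802492e-01  9.65659709e-01 -1.99772017e-03]
 [ 3.37604039e-04 -2.15958660e-03 -9.99997611e-01]] 1.0018855393175847
top {'camera_matrix': array([[546.49627035,   0.        , 314.20364358],
       [  0.        , 546.49627035, 237.63690787],
       [  0.        ,   0.        ,   1.        ]]), 'k1': -0.15382945208298407, 'pose': array([[-0.02692079,  0.99318279, -0.11341613,  0.38386074],
       [-0.9996108 , -0.02591593,  0.01032532, -0.08731243],
       [ 0.00731564,  0.11364995,  0.99349392,  1.44129811],
       [ 0.        ,  0.        ,  0.        ,  1.        ]])}
ink0 [([0.568, -0.011, 0.044], 0.84), ([0.373, 0.211, 0.037], 0.82), ([0.567, 0.072, 0.058], 0.8), ([0.566, -0.166, 0.059], 0.74)]
ink1 [([0.568, -0.011, 0.044], 0.84), ([0.373, 0.211, 0.037], 0.82), ([0.567, 0.072, 0.058], 0.8), ([0.566, -0.166, 0.059], 0.74)]
ink2 [([0.568, -0.011, 0.044], 0.84), ([0.373, 0.211, 0.037], 0.82), ([0.567, 0.072, 0.058], 0.8), ([0.566, -0.166, 0.059], 0.74)]
ink3 [([0.568, -0.011, 0.044], 
[... 1370 characters left out ...]
0.047], 0.72)]
ink3 [([0.565, -0.27, 0.039], 0.97), ([0.576, -0.41, 0.044], 0.85), ([0.381, 0.198, 0.027], 0.82), ([0.564, -0.022, 0.047], 0.72)]
ink4 [([0.565, -0.27, 0.039], 0.97), ([0.576, -0.41, 0.044], 0.85), ([0.381, 0.198, 0.027], 0.82), ([0.564, -0.022, 0.047], 0.72)]
arm0 [([0.559, 0.212, 0.054], 0.78)]
arm1 [([0.559, 0.212, 0.054], 0.78)]
arm2 [([0.559, 0.212, 0.054], 0.78)]
arm3 [([0.559, 0.212, 0.054], 0.78)]
star_axis [([0.555, -0.098, 0.008], 0.81)]
lane [([0.559, -0.092, 0.012], 0.62), ([0.288, 0.374, -0.0], 0.61)]
rack [([0.56, -0.094, 0.01], 0.83), ([0.558, 0.213, 0.05], 0.61), ([0.368, -0.155, 0.014], 0.61)]
star [([0.56, 0.211, 0.049], 0.84), ([0.477, -0.52, 0.031], 0.17)]
```

View pics/top0.png

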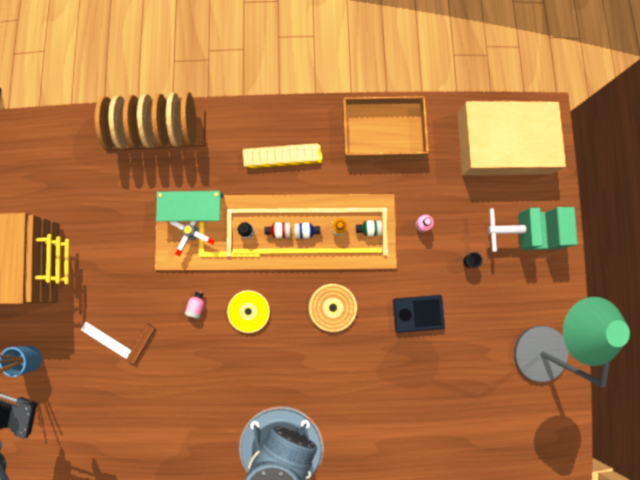

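View pics/side0.png

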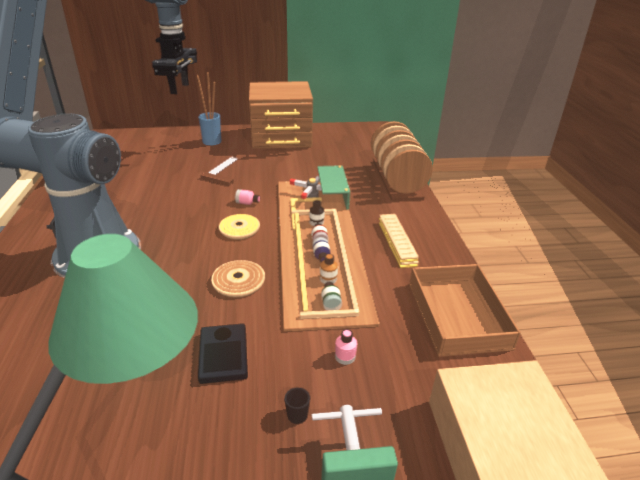

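The top view shows black ink3 standing (245,229) and ochre ink4 standing (340,226). Red ink0 lies at (275,230) with its cap to the left, blue ink1 at (305,231) with its cap to the right, and green ink2 at (370,228) with its cap to the left. The star is at (190,231). The pink bottles are decoys.

```bash
cat > h.py <<'E'
from rig import readout, capture, camera_model, bot, spot_in, regions_of
import cv2, numpy as np
def ray(c,u,v):
    m=camera_model(c);K=m['camera_matrix'];P=m['pose']
    d=np.array([(u-K[0,2])/K[0,0],(v-K[1,2])/K[1,1]]);x=d.copy()
    for _ in range(20): x=d/(1+m['k1']*(x@x))
    return P[:3,3],P[:3,:3]@np.array([x[0],-x[1],-1])
def at(c,u,v,z):
    o,d=ray(c,u,v);return o+d*(z-o[2])/d[2]
def proj(c,p):
    m=camera_model(c);K=m['camera_matrix'];P=m['pose']
    q=P[:3,:3].T@(np.asarray(p)-P[:3,3]);x=np.array([q[0],-q[1]])/-q[2];x=x*(1+m['k1']*(x@x))
    return x*K[0,0]+K[:2,2]
def crop(c,name,u0,u1,v0,v1,f,im=None):
    im=capture(c) if im is None else im
    cv2.imwrite(f'pics/{name}.png',cv2.resize(im[v0:v1,u0:u1],None,fx=f,fy=f,interpolation=cv2.INTER_CUBIC));return im
def st():
    s=readout.read_state();print('t',round(s['time_s'],2),'p',np.round(s['position'],4),'R',np.round(s['tcp_rot'],3).tolist(),'F',np.round(s['force'],1),'o',round(s['opening'],3));return s
E
python3 - <<'E'
from h import *
crop('top','c1',150,400,185,275,3.2,cv2.imread('pics/top0.png'))
crop('side','c2',270,380,160,330,3.5,cv2.imread('pics/side0.png'))
E
```

```text
(no output)
```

View pics/c1.png

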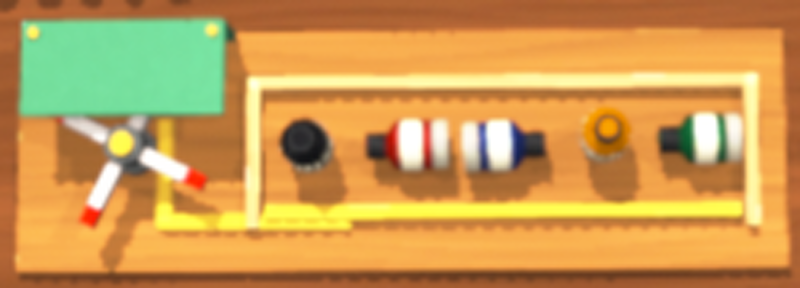

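View pics/c2.png

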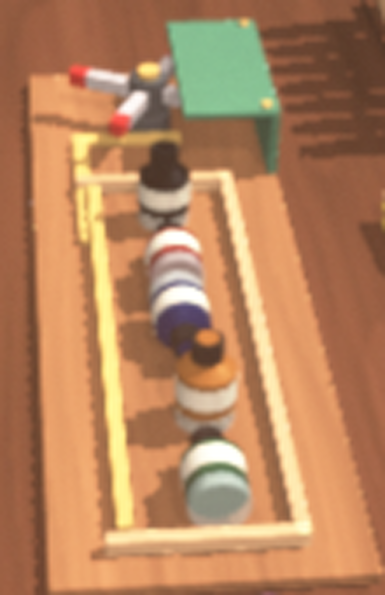

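Run:
```python
from h import *
from scipy.optimize import least_squares
I=lambda u,v:(150+u/3.2,185+v/3.2)
obs=[((.1,-.27,.01),(783,32)),((-.1,-.27,.01),(790,268)),((-.1,.37,.01),(17,271)),
((.05,.2,.022),(262,88)),((.05,-.2,.022),(745,87))]
W=lambda q,p:(q[0]+np.cos(q[2])*p[0]-np.sin(q[2])*p[1],q[1]+np.sin(q[2])*p[0]+np.cos(q[2])*p[1],p[2])
f=lambda q:np.concatenate([proj('top',W(q,p))-I(*o) for p,o in obs])
r=least_squares(f,[.56,-.03,0]);print(r.x,np.round(r.fun,1))
q=r.x
def loc(u,v,z):
    p=at('top',*I(u,v),z);c,s=np.cos(q[2]),np.sin(q[2]);d=p[:2]-q[:2];return np.round(np.array([c*d[0]+s*d[1],-s*d[0]+c*d[1]])*1000,1), np.round(p,4)
for n,u,v,z in [('hub',122,143,.055),('armA',197,180,.052),('armB',90,216,.052),('armC',67,121,.052),('k3cap',303,137,.076),('k4cap',607,126,.076),
 ('ink0cap',368,146,.03),('ink0base',449,145,.03),('ink0 shoulder',395,145,.04),('ink1base',462,145,.03),('ink1cap',544,146,.03),('ink2cap',660,139,.03),('ink2base',742,138,.03),('bar L',262,205,.022),('bar R',742,203,.022)]:
    print(n,*loc(u,v,z))
```

```text
[ 0.56422349 -0.06397324 -0.03162032] [ 6.1  0.1  5.   1.2  4.4 -1.3 -8.  -0.6 -7.3  0.5]
hub [ -2.1 286.3] [0.5712 0.2222 0.055 ]
armA [-31.4 225. ] [0.54   0.1619 0.052 ]
armB [-61.  311.3] [0.5131 0.2491 0.052 ]
armC [ 16.  332.8] [0.5908 0.2682 0.052 ]
k3cap [  0.7 137.3] [0.5692 0.0732 0.076 ]
k4cap [  10.7 -102.4] [ 0.5717 -0.1667  0.076 ]
ink0cap [-0.4 89.7] [0.5667 0.0256 0.03  ]
ink0base [ 0.8 23.7] [ 0.5658 -0.0403  0.03  ]
ink0 shoulder [-0.7 67. ] [0.5656 0.003  0.04  ]
ink1base [ 0.9 13.1] [ 0.5655 -0.0509  0.03  ]
ink1cap [  0.4 -53.6] [ 0.5629 -0.1176  0.03  ]
ink2cap [   6.7 -148.2] [ 0.5663 -0.2123  0.03  ]
ink2base [   8.  -215.3] [ 0.5654 -0.2794  0.03  ]
bar L [-48.4 176.4] [0.5214 0.1139 0.022 ]
bar R [ -44.6 -215.9] [ 0.5128 -0.2783  0.022 ]
```

Run:
```python
from h import *
I=lambda u,v:(150+u/3.2,185+v/3.2)
for n,u,v,z in [('brdFR',783,32,.01),('brdNR',790,268,.01),('brdNL',17,271,.01),('fL',262,88,.022),('fR',745,87,.022),('nR',745,222,.022),('coverNL',22,112,.069),('coverNR',222,113,.069),('coverFR',228,22,.069),('hub',122,143,.055)]: print(n,np.round(at('top',*I(u,v),z),4))
a=at('top',*I(262,88),.022)-at('top',*I(745,87),.022);print(np.degrees(np.arctan2(-a[0],a[1])))
a=at('top',*I(17,271),.01)-at('top',*I(790,268),.01);print(np.degrees(np.arctan2(-a[0],a[1])))
a=at('top',*I(303,137),.07)
# two-view caps: side crop
J=lambda u,v:(270+u/3.5,160+v/3.5)
for n,u,v,z in [('k3',165,152,.076),('k4',208,338,.076),('hub',150,70,.055),('ink2 cap end',205,432,.03),('i1cap',187,337,.03)]: print(n,at('side',*J(u,v),z).round(4))
print(readout.read_state()['time_s'])
```

```text
brdFR [ 0.6564 -0.3205  0.01  ]
brdNR [ 0.4592 -0.3175  0.01  ]
brdNL [0.4728 0.321  0.01  ]
fL [0.6182 0.113  0.022 ]
fR [ 0.6087 -0.2848  0.022 ]
nR [ 0.4972 -0.2802  0.022 ]
coverNL [0.5966 0.3007 0.069 ]
coverNR [0.5912 0.1386 0.069 ]
coverFR [0.6648 0.1334 0.069 ]
hub [0.5712 0.2222 0.055 ]
-1.3653206230266552
-1.2227435777363245
k3 [0.5727 0.0686 0.076 ]
k4 [ 0.5752 -0.1663  0.076 ]
hub [0.5787 0.2413 0.055 ]
ink2 cap end [ 0.5699 -0.2046  0.03  ]
i1cap [ 0.5703 -0.1035  0.03  ]
1.4
```

```bash
cat >> h.py <<'E'
from scipy.spatial.transform import Rotation as Ro, Slerp
YAW=-1.3
def tool(phi,yaw=YAW):
    R0=np.array([[0,1,0],[1,0,0],[0,0,-1.]])
    return Ro.from_euler('z',yaw,degrees=True).as_matrix()@Ro.from_euler('x',phi,degrees=True).as_matrix()@R0
def plan(way,start=None,back=.019):
    """way: (grasp xyz or None(same), R or phi, opening, rows). prints 5-row calls"""
    s=readout.read_state();p,R=(s['position'],s['tcp_rot']) if start is None else start
    g=p-back*R[:,2];rows=[]
    for G,ph,o,n in way:
        Rt=R if ph is None else (tool(ph) if np.isscalar(ph) else ph)
        G=g if G is None else np.array(G)
        S=Slerp([0,1],Ro.from_matrix([R,Rt]));g0=g;Rs=R
        for k in range(1,n+1):
            Rn=S(k/n).as_matrix();pn=g0+(G-g0)*k/n+back*Rn[:,2]
            w=np.round(Ro.from_matrix(R.T@Rn).as_rotvec(degrees=True),1);t=np.round(R.T@(pn-p)*100,2)
            p=p+R@t/100;R=R@Ro.from_rotvec(w,degrees=True).as_matrix();g=p-back*R[:,2]
            if np.linalg.norm(w)>8.59 or np.linalg.norm(t)>5: print('TOO FAST',w,t)
            rows.append([*map(float,w+0.),*map(float,t+0.),o])
    while len(rows)%5: rows.append([0,0,0,0,0,0,rows[-1][6]])
    for i in range(0,len(rows),5): print(str(rows[i:i+5]).replace(' ','').replace('.0,',','))
    print('end',p.round(4),R.round(3).tolist())
E
python3 - <<'E'
from h import *
plan([([.567,-.014,.15],-30,.7,20)])
E
```

```text
[[1,-1.3,3.7,-2.8,-2.49,0.46,0.7],[1,-1.2,3.7,-2.93,-2.3,0.56,0.7],[1,-1.3,3.8,-3.07,-2.1,0.66,0.7],[1,-1.3,3.7,-3.18,-1.88,0.77,0.7],[1,-1.2,3.7,-3.27,-1.66,0.87,0.7]]
[[1,-1.3,3.7,-3.35,-1.43,0.96,0.7],[1,-1.3,3.7,-3.41,-1.2,1.06,0.7],[1,-1.3,3.8,-3.45,-0.96,1.16,0.7],[1,-1.2,3.7,-3.48,-0.71,1.25,0.7],[1,-1.3,3.7,-3.49,-0.47,1.33,0.7]]
[[1,-1.3,3.7,-3.47,-0.22,1.41,0.7],[1,-1.2,3.7,-3.45,0.02,1.5,0.7],[1,-1.3,3.8,-3.4,0.27,1.56,0.7],[1,-1.3,3.7,-3.34,0.52,1.63,0.7],[1,-1.2,3.7,-3.26,0.76,1.69,0.7]]
[[0.9,-1.3,3.7,-3.16,0.99,1.74,0.7],[1,-1.3,3.7,-3.05,1.22,1.79,0.7],[1,-1.2,3.8,-2.92,1.44,1.84,0.7],[1,-1.3,3.7,-2.78,1.66,1.86,0.7],[1,-1.3,3.7,-2.61,1.87,1.9,0.7]]
end [ 0.5668 -0.0235  0.1335] [[0.02, 1.0, -0.011], [0.866, -0.023, -0.5], [-0.5, 0.001, -0.866]]
```

Call:
send_rows:
  moves:
    - [[1,-1.3,3.7,-2.8,-2.49,0.46,0.7],[1,-1.2,3.7,-2.93,-2.3,0.56,0.7],[1,-1.3,3.8,-3.07,-2.1,0.66,0.7],[1,-1.3,3.7,-3.18,-1.88,0.77,0.7],[1,-1.2,3.7,-3.27,-1.66,0.87,0.7]]

```text
time_s: 1.9
position: [0.2653, 0.4456, 0.1998]
tcp_rot: [[-0.827, 0.559, 0.064], [0.549, 0.827, -0.124], [-0.123, -0.068, -0.99]]
force: [0.5, 0.4, 0.3]
opening: 0.855
```

Call:
send_rows:
  moves:
    - [[1,-1.3,3.7,-3.35,-1.43,0.96,0.7],[1,-1.3,3.7,-3.41,-1.2,1.06,0.7],[1,-1.3,3.8,-3.45,-0.96,1.16,0.7],[1,-1.2,3.7,-3.48,-0.71,1.25,0.7],[1,-1.3,3.7,-3.49,-0.47,1.33,0.7]]

```text
time_s: 2.4
position: [0.3672, 0.2887, 0.1776]
tcp_rot: [[-0.595, 0.799, 0.085], [0.761, 0.595, -0.261], [-0.259, -0.091, -0.962]]
force: [0.3, 0.8, -0.4]
opening: 0.85
```

Call:
send_rows:
  moves:
    - [[1,-1.3,3.7,-3.47,-0.22,1.41,0.7],[1,-1.2,3.7,-3.45,0.02,1.5,0.7],[1,-1.3,3.8,-3.4,0.27,1.56,0.7],[1,-1.3,3.7,-3.34,0.52,1.63,0.7],[1,-1.2,3.7,-3.26,0.76,1.69,0.7]]

```text
time_s: 2.9
position: [0.4679, 0.1318, 0.1554]
tcp_rot: [[-0.3, 0.952, 0.058], [0.871, 0.298, -0.391], [-0.389, -0.067, -0.919]]
force: [1.1, 0.9, 0.9]
opening: 0.846
```

Call:
send_rows:
  moves:
    - [[0.9,-1.3,3.7,-3.16,0.99,1.74,0.7],[1,-1.3,3.7,-3.05,1.22,1.79,0.7],[1,-1.2,3.8,-2.92,1.44,1.84,0.7],[1,-1.3,3.7,-2.78,1.66,1.86,0.7],[1,-1.3,3.7,-2.61,1.87,1.9,0.7]]

```text
time_s: 3.4
position: [0.5677, -0.0248, 0.1334]
tcp_rot: [[0.023, 1.0, -0.011], [0.865, -0.025, -0.501], [-0.501, 0.002, -0.866]]
force: [0.3, 0.1, 0.1]
opening: 0.85
```

Run:
```python
from h import *
crop('side','c3',230,420,120,340,2.7)
plan([([.567,-.014,.075],-30,.4,3),([.567,-.014,.036],-30,.4,4)])
```

```text
[[0,0.1,-0.2,1.4,-0.19,2.06,0.4],[0.1,0,-0.1,1.4,-0.18,2.06,0.4],[0,0.1,-0.2,1.4,-0.18,2.06,0.4],[0,0,0,0.49,0,0.84,0.4],[0,0,0,0.49,0,0.85,0.4]]
[[0,0,0,0.48,0,0.84,0.4],[0,0,0,0.49,0,0.85,0.4],[0,0,0,0,0,0,0.4],[0,0,0,0,0,0,0.4],[0,0,0,0,0,0,0.4]]
end [ 0.5668 -0.0235  0.0195] [[0.019, 1.0, -0.011], [0.866, -0.022, -0.5], [-0.5, 0.0, -0.866]]
```

View pics/c3.png

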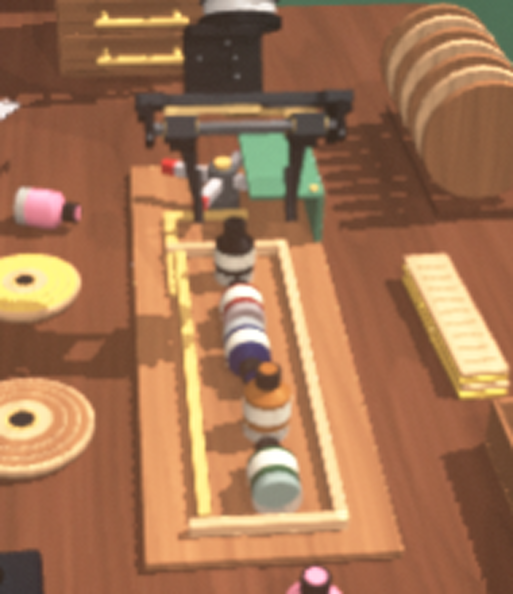

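The side view shows all five bottles unmoved. The gripper's wide side runs across the lane, so the tilt plan fits. Descending on red.

Call:
send_rows:
  moves:
    - [[0,0.1,-0.2,1.4,-0.19,2.06,0.4],[0.1,0,-0.1,1.4,-0.18,2.06,0.4],[0,0.1,-0.2,1.4,-0.18,2.06,0.4],[0,0,0,0.49,0,0.84,0.4],[0,0,0,0.49,0,0.85,0.4]]

```text
time_s: 3.95
position: [0.5614, -0.0176, 0.039]
tcp_rot: [[0.011, 1.0, -0.012], [0.868, -0.016, -0.497], [-0.497, -0.005, -0.868]]
force: [0.2, 0.5, -0.6]
opening: 0.7
```

Call:
send_rows:
  moves:
    - [[0,0,0,0.48,0,0.84,0.4],[0,0,0,0.49,0,0.85,0.4],[0,0,0,0,0,0,-1],[0,0,0,0,0,0,-1],[0,0,0,0,0,0,-1]]

```text
time_s: 4.45
position: [0.5617, -0.0177, 0.0206]
tcp_rot: [[0.012, 1.0, -0.011], [0.868, -0.016, -0.497], [-0.497, -0.004, -0.868]]
force: [-0.5, 0.1, 0.1]
opening: 0.514
```

Call:
send_rows:
  moves:
    - [[0,0,0,0,0,0,-1],[0,0,0,0,0,0,-1],[0,0,0,0,0,0,-1],[0,0,0,0,0,0,-1],[0,0,0,0,0,0,-1]]

```text
time_s: 4.95
position: [0.5616, -0.0176, 0.0205]
tcp_rot: [[0.011, 1.0, -0.011], [0.867, -0.016, -0.497], [-0.497, -0.004, -0.867]]
force: [0.0, 0.3, 4.2]
opening: 0.453
```

Run:
```python
from h import *
s=st(); R=s['tcp_rot']; print('grasp',s['position']-.019*R[:,2])
# lift, rotate to +40, place: lean 20, grip 26mm from base
plan([([.567,-.010,.05],-30,-1,2),([.567,.025,.056],40,-1,11),([.567,.027,.044],40,-1,2)])
```

```text
t 4.95 p [ 0.5616 -0.0176  0.0205] R [[0.011, 1.0, -0.011], [0.867, -0.016, -0.497], [-0.497, -0.004, -0.867]] F [0.  0.3 4.2] o 0.453
grasp [ 0.56182119 -0.00820069  0.03699851]
[[0,-0.1,0.2,-0.4,0.26,-0.52,-1],[0,-0.1,0.3,-0.4,0.26,-0.52,-1],[0,6.4,0,0.46,-0.01,-0.22,-1],[0,6.3,0,0.48,-0.01,-0.19,-1],[0,6.4,0,0.5,0,-0.16,-1]]
[[0,6.4,0,0.51,-0.01,-0.12,-1],[0,6.3,0,0.52,-0.01,-0.1,-1],[0,6.4,0,0.53,-0.01,-0.05,-1],[0,6.4,0,0.54,0,-0.02,-1],[0,6.3,0,0.53,-0.01,0.01,-1]]
[[0,6.4,0,0.52,-0.01,0.05,-1],[0,6.4,0,0.52,-0.01,0.09,-1],[0,6.3,0,0.51,0,0.12,-1],[0,0,0,-0.31,0,0.52,-1],[0,0,0,-0.31,-0.01,0.52,-1]]
end [0.5673 0.0392 0.0295] [[0.018, 1.0, 0.015], [0.766, -0.023, 0.642], [0.642, 0.0, -0.766]]
```

Run:
```python
from h import *
plan([([.565,-.002,.058],-30,-1,2),([.565,.02,.060],40,-1,11),([.565,.022,.0505],40,-1,2)])
```

```text
[[0,-0.1,0.2,-0.25,0.15,-1.07,-1],[0,-0.1,0.3,-0.26,0.15,-1.06,-1],[0,6.4,0,0.37,0,-0.13,-1],[0,6.3,0,0.39,-0.01,-0.11,-1],[0,6.4,0,0.4,0,-0.09,-1]]
[[0,6.4,0,0.4,-0.01,-0.06,-1],[0,6.3,0,0.41,0,-0.05,-1],[0,6.4,0,0.41,-0.01,-0.02,-1],[0,6.4,0,0.41,0,-0.01,-1],[0,6.3,0,0.41,-0.01,0.03,-1]]
[[0,6.4,0,0.4,0,0.04,-1],[0,6.4,0,0.4,-0.01,0.06,-1],[0,6.3,0,0.39,0,0.09,-1],[0,0,0,-0.23,0,0.43,-1],[0,0,0,-0.23,-0.01,0.42,-1]]
end [0.5652 0.0342 0.0359] [[0.018, 1.0, 0.015], [0.766, -0.023, 0.642], [0.642, 0.0, -0.766]]
```

Call:
send_rows:
  moves:
    - [[0,-0.1,0.2,-0.25,0.15,-1.07,-1],[0,-0.1,0.3,-0.26,0.15,-1.06,-1],[0,6.4,0,0.37,0,-0.13,-1],[0,6.3,0,0.39,-0.01,-0.11,-1],[0,6.4,0,0.4,0,-0.09,-1]]

```text
time_s: 5.45
position: [0.5649, 0.0015, 0.0404]
tcp_rot: [[0.022, 1.0, -0.004], [0.982, -0.022, -0.185], [-0.185, 0.0, -0.983]]
force: [-0.9, 0.7, -1.2]
opening: 0.449
```

Call:
send_rows:
  moves:
    - [[0,6.4,0,0.4,-0.01,-0.06,-1],[0,6.3,0,0.41,0,-0.05,-1],[0,6.4,0,0.41,-0.01,-0.02,-1],[0,6.4,0,0.41,0,-0.01,-1],[0,6.3,0,0.41,-0.01,0.03,-1]]

```text
time_s: 5.95
position: [0.5654, 0.021, 0.0425]
tcp_rot: [[0.02, 1.0, 0.01], [0.932, -0.023, 0.361], [0.361, 0.002, -0.933]]
force: [-1.0, 0.1, -1.3]
opening: 0.458
```

Call:
send_rows:
  moves:
    - [[0,6.4,0,0.4,0,0.04,-1],[0,6.4,0,0.4,-0.01,0.06,-1],[0,6.3,0,0.39,0,0.09,-1],[0,0,0,-0.23,0,0.43,-1],[0,0,0,-0.23,-0.01,0.42,-1]]

```text
time_s: 6.45
position: [0.5648, 0.0338, 0.0351]
tcp_rot: [[0.019, 1.0, 0.014], [0.767, -0.024, 0.641], [0.641, -0.001, -0.767]]
force: [0.4, -0.5, -0.3]
opening: 0.454
```

Run:
```python
from h import *
crop('side','c4',260,400,150,330,3.3)
s=st();print(s['position']-.019*s['tcp_rot'][:,2])
```

```text
t 6.5 p [0.5643 0.0348 0.0347] R [[0.018, 1.0, 0.013], [0.767, -0.022, 0.641], [0.641, -0.002, -0.767]] F [-0.3  0.1 -1.8] o 0.454
[0.56401767 0.0225806  0.04929013]
```

View pics/c4.png

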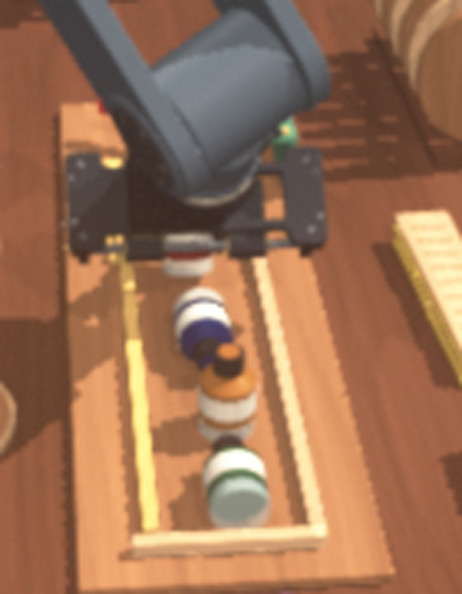

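Call:
send_rows:
  moves:
    - [[0,0,0,0,0,0,-0.02],[0,0,0,0,0,0,0.1],[0,0,0,0,0,0,0.25],[0,0,0,0,0,0,0.4],[0,0,0,0,0,0,0.5]]

```text
time_s: 7.0
position: [0.5649, 0.0343, 0.0358]
tcp_rot: [[0.018, 1.0, 0.014], [0.766, -0.023, 0.642], [0.642, -0.0, -0.766]]
force: [0.2, -0.6, 0.1]
opening: 0.704
```

Call:
send_rows:
  moves:
    - [[0,0,0,0,0,-1.5,0.5],[0,0,0,0,0,-3,0.5],[0,0,0,0,0,-4,0.5],[0,0,0,0,0,-4,0.5],[0,0,0,0,0,0,0.5]]

```text
time_s: 7.5
position: [0.5663, -0.0516, 0.1352]
tcp_rot: [[0.016, 1.0, 0.024], [0.77, -0.028, 0.637], [0.638, 0.009, -0.77]]
force: [1.0, -0.4, -0.3]
opening: 0.753
```

Run:
```python
from h import *
a=crop('side','s5',260,400,150,330,2.5);b=crop('top','t5',220,400,195,265,2.5)
A=cv2.imread('pics/s5.png');B=cv2.imread('pics/t5.png')
c=np.zeros((450,800,3),np.uint8);c[:A.shape[0],:A.shape[1]]=A;c[:B.shape[0],350:350+B.shape[1]]=B;cv2.imwrite('pics/m5.png',c);st()
```

```text
t 7.6 p [ 0.5633 -0.0475  0.1323] R [[0.019, 1.0, 0.017], [0.767, -0.025, 0.641], [0.642, 0.001, -0.767]] F [-0.9 -0.2 -0.2] o 0.749
```

View pics/m5.png

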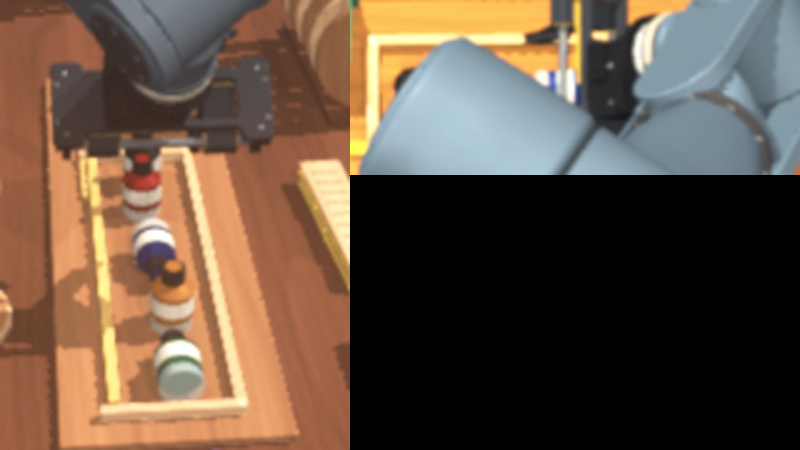

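Run:
```python
from h import *
print([(np.round(d['location'],3).tolist(),round(d['p'],2)) for d in spot_in('side','ink1')])
for n,p in dict(base=(.5655,-.0509,.03),cap=(.5629,-.1176,.03),capx=(.575,-.1176,.03)).items(): print(n,(proj('side',p)-[260,150])*2.5)
s=st()
plan([([.565,-.080,.12],30,.4,6),([.565,-.080,.07],30,.4,4)])
```

```text
[([0.564, -0.271, 0.044], 0.94), ([0.576, -0.409, 0.044], 0.67), ([0.381, 0.195, 0.029], 0.63), ([0.571, -0.175, 0.054], 0.6), ([0.566, 0.006, 0.049], 0.58), ([0.562, -0.088, 0.045], 0.57)]
base [147.64840143 234.39916733]
cap [152.61586556 274.98067273]
capx [165.22491667 274.3373473 ]
t 7.65 p [ 0.5624 -0.0462  0.1314] R [[0.019, 1.0, 0.014], [0.766, -0.024, 0.643], [0.643, -0.001, -0.766]] F [ 0.2 -0.1  0.2] o 0.75
[[0,-1.7,0,-0.61,0.06,0.1,0.4],[0,-1.6,0,-0.6,0.05,0.12,0.4],[0,-1.7,-0.1,-0.6,0.06,0.13,0.4],[0,-1.7,0,-0.6,0.06,0.15,0.4],[0,-1.6,0,-0.59,0.05,0.16,0.4]]
[[0,-1.7,0,-0.59,0.06,0.18,0.4],[0,0,0,-0.62,0,1.08,0.4],[0,0,0,-0.63,0,1.08,0.4],[0,0,0,-0.62,0,1.09,0.4],[0,0,0,-0.63,0,1.08,0.4]]
end [ 0.5652 -0.0705  0.0535] [[0.02, 1.0, 0.011], [0.866, -0.022, 0.5], [0.5, -0.0, -0.866]]
```

Call:
send_rows:
  moves:
    - [[0,-1.7,0,-0.61,0.06,0.1,0.4],[0,-1.6,0,-0.6,0.05,0.12,0.4],[0,-1.7,-0.1,-0.6,0.06,0.13,0.4],[0,-1.7,0,-0.6,0.06,0.15,0.4],[0,-1.6,0,-0.59,0.05,0.16,0.4]]

```text
time_s: 8.15
position: [0.5652, -0.0662, 0.1074]
tcp_rot: [[0.018, 1.0, 0.011], [0.852, -0.021, 0.523], [0.523, -0.0, -0.852]]
force: [-0.1, 0.2, -0.3]
opening: 0.698
```

Call:
send_rows:
  moves:
    - [[0,-1.7,0,-0.59,0.06,0.18,0.4],[0,0,0,-0.62,0,1.08,0.4],[0,0,0,-0.63,0,1.08,0.4],[0,0,0,-0.62,0,1.09,0.4],[0,0,0,-0.63,0,1.08,0.4]]

```text
time_s: 8.65
position: [0.5654, -0.0704, 0.0518]
tcp_rot: [[0.02, 1.0, 0.01], [0.866, -0.022, 0.5], [0.5, -0.001, -0.866]]
force: [-0.1, -0.0, 0.5]
opening: 0.699
```

Run:
```python
from h import *
capture('top')
s=st()
plan([([.565,-.080,.036],30,.4,4)])
```

```text
t 8.7 p [ 0.5645 -0.0701  0.05  ] R [[0.021, 1.0, 0.008], [0.865, -0.022, 0.501], [0.501, -0.004, -0.865]] F [ 0.1 -0.6 -1.8] o 0.7
[[0,0,0,-0.39,0.02,0.65,0.4],[-0.1,0,0,-0.39,0.02,0.66,0.4],[0,-0.1,-0.1,-0.39,0.02,0.65,0.4],[-0.1,0,0,-0.39,0.02,0.66,0.4],[0,0,0,0,0,0,0.4]]
end [ 0.5652 -0.0705  0.0196] [[0.019, 1.0, 0.011], [0.866, -0.022, 0.499], [0.5, 0.0, -0.866]]
```

Call:
send_rows:
  moves:
    - [[0,0,0,-0.41,0,0.71,0.4],[0,0,0,-0.41,0,0.71,0.4],[0,0,0,-0.41,0,0.71,0.4],[0,0,0,-0.41,0,0.71,0.4],[0,0,0,0,0,0,-1]]

```text
time_s: 9.2
position: [0.5652, -0.0702, 0.0195]
tcp_rot: [[0.02, 1.0, 0.01], [0.865, -0.022, 0.5], [0.501, -0.002, -0.866]]
force: [-0.2, -0.5, -0.6]
opening: 0.667
```

Call:
send_rows:
  moves:
    - [[0,0,0,0,0,0,-1],[0,0,0,0,0,0,-1],[0,0,0,0,0,0,-1],[0,0,0,0,0,0,-1],[0,0,0,0,0,0,-1]]

```text
time_s: 9.7
position: [0.5661, -0.0706, 0.0209]
tcp_rot: [[0.019, 1.0, 0.012], [0.866, -0.022, 0.499], [0.5, 0.001, -0.866]]
force: [-0.1, -0.8, 1.3]
opening: 0.454
```

Call:
send_rows:
  moves:
    - [[0,0,0,0,0,0,-1],[0,0,0,0,0,0,-1],[0,0,0,0,0,0,-1],[0,0,0,0,0,0,-1],[0,0,0,0,0,0,-1]]

```text
time_s: 10.2
position: [0.5661, -0.0706, 0.0209]
tcp_rot: [[0.019, 1.0, 0.012], [0.866, -0.022, 0.5], [0.5, 0.001, -0.866]]
force: [0.5, -1.0, 4.6]
opening: 0.455
```

Run:
```python
from h import *
s=st();g=s['position']-.019*s['tcp_rot'][:,2];print(g)
plan([([.565,-.084,.060],30,-1,2),([.565,-.095,.060],-40,-1,11),([.565,-.096,.0505],-40,-1,2)])
```

```text
t 10.2 p [ 0.5661 -0.0706  0.0209] R [[0.019, 1.0, 0.012], [0.866, -0.022, 0.5], [0.5, 0.001, -0.866]] F [ 0.5 -1.   4.6] o 0.455
[ 0.56586278 -0.08008587  0.0373424 ]
[[0,0,0,0.4,-0.04,-1.08,-1],[0,0,0,0.39,-0.04,-1.08,-1],[0,-6.4,0,-0.3,0,-0.06,-1],[0,-6.3,0,-0.3,0,-0.05,-1],[0,-6.4,0,-0.31,0.01,-0.04,-1]]
[[0,-6.3,0,-0.3,0,-0.04,-1],[0,-6.4,0,-0.31,0,-0.02,-1],[0,-6.4,0,-0.31,0,0,-1],[0,-6.3,0,-0.31,0.01,0,-1],[0,-6.4,0,-0.31,0,0.01,-1]]
[[0,-6.4,0,-0.3,0,0.03,-1],[0,-6.3,0,-0.3,0,0.03,-1],[0,-6.4,0,-0.3,0.01,0.05,-1],[0,0,0,0.27,0,0.39,-1],[0,0,0,0.27,0,0.4,-1]]
end [ 0.5647 -0.1082  0.0359] [[0.017, 1.0, -0.014], [0.766, -0.022, -0.643], [-0.643, 0.001, -0.766]]
```

Call:
send_rows:
  moves:
    - [[0,0,0,0.4,-0.04,-1.08,-1],[0,0,0,0.39,-0.04,-1.08,-1],[0,-6.4,0,-0.3,0,-0.06,-1],[0,-6.3,0,-0.3,0,-0.05,-1],[0,-6.4,0,-0.31,0.01,-0.04,-1]]

```text
time_s: 10.7
position: [0.565, -0.0843, 0.042]
tcp_rot: [[0.023, 1.0, 0.006], [0.983, -0.023, 0.184], [0.184, 0.001, -0.983]]
force: [-0.2, 0.1, -1.3]
opening: 0.454
```

Call:
send_rows:
  moves:
    - [[0,-6.3,0,-0.3,0,-0.04,-1],[0,-6.4,0,-0.31,0,-0.02,-1],[0,-6.4,0,-0.31,0,0,-1],[0,-6.3,0,-0.31,0.01,0,-1],[0,-6.4,0,-0.31,0,0.01,-1]]

```text
time_s: 11.2
position: [0.5649, -0.0989, 0.0434]
tcp_rot: [[0.022, 1.0, -0.006], [0.932, -0.023, -0.362], [-0.362, 0.002, -0.932]]
force: [-0.0, 0.0, -1.8]
opening: 0.453
```

Call:
send_rows:
  moves:
    - [[0,-6.4,0,-0.3,0,0.03,-1],[0,-6.3,0,-0.3,0,0.03,-1],[0,-6.4,0,-0.3,0.01,0.05,-1],[0,0,0,0.32,0,0.45,-1],[0,0,0,0.32,0,0.45,-1]]

```text
time_s: 11.7
position: [0.5645, -0.1076, 0.0338]
tcp_rot: [[0.017, 1.0, -0.014], [0.767, -0.022, -0.641], [-0.641, -0.0, -0.767]]
force: [0.6, 0.7, -1.6]
opening: 0.456
```

Run:
```python
from h import *
s=st();print(s['position']-.019*s['tcp_rot'][:,2])
a=crop('side','s6',260,400,150,330,3)
```

```text
t 11.7 p [ 0.5645 -0.1076  0.0338] R [[0.017, 1.0, -0.014], [0.767, -0.022, -0.641], [-0.641, -0.0, -0.767]] F [ 0.6  0.7 -1.6] o 0.456
[ 0.56476734 -0.09537277  0.04833146]
```

View pics/s6.png

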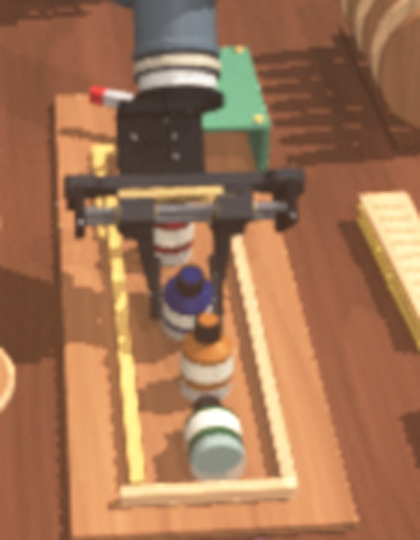

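Call:
send_rows:
  moves:
    - [[0,0,0,0,0,0,-0.02],[0,0,0,0,0,0,0.1],[0,0,0,0,0,0,0.25],[0,0,0,0,0,0,0.4],[0,0,0,0,0,0,0.5]]

```text
time_s: 12.25
position: [0.5646, -0.1083, 0.0345]
tcp_rot: [[0.018, 1.0, -0.014], [0.766, -0.023, -0.643], [-0.643, 0.001, -0.766]]
force: [0.4, -0.8, -0.2]
opening: 0.699
```

Call:
send_rows:
  moves:
    - [[0,0,0,0,0,-1.5,0.5],[0,0,0,0,0,-3,0.5],[0,0,0,0,0,-4,0.5],[0,0,0,0,0,-3,0.5],[0,0,0,0,0,0,0.5]]

```text
time_s: 12.75
position: [0.5687, -0.0309, 0.1261]
tcp_rot: [[0.019, 1.0, -0.005], [0.766, -0.018, -0.642], [-0.642, 0.008, -0.767]]
force: [-0.0, 0.1, -0.1]
opening: 0.75
```

Run:
```python
from h import *
print([(np.round(d['location'],3).tolist(),round(d['p'],2)) for c in ['top','side'] if capture(c) is not None for d in spot_in(c,'ink1') ])
s=st()
plan([([.563,-.150,.13],-35,.4,6),([.562,-.257,.12],-30,.4,6),([.562,-.257,.07],-30,.4,3)])
```

```text
[([0.566, -0.25, 0.043], 0.79), ([0.377, 0.206, 0.034], 0.67), ([0.576, -0.388, 0.042], 0.65), ([0.566, -0.165, 0.058], 0.57), ([0.562, -0.095, 0.056], 0.46), ([0.577, -0.408, 0.041], 0.89), ([0.57, -0.18, 0.052], 0.76), ([0.382, 0.197, 0.024], 0.75), ([0.565, -0.27, 0.043], 0.71), ([0.558, 0.008, 0.05], 0.61), ([0.562, -0.099, 0.056], 0.61), ([0.569, 0.067, 0.056], 0.46), ([0.556, -0.113, 0.008], 0.28)]
t 12.95 p [ 0.5653 -0.0344  0.1216] R [[0.016, 1.0, -0.016], [0.766, -0.022, -0.643], [-0.643, -0.002, -0.766]] F [-0.4 -1.9 -0.4] o 0.753
[[0,0.8,0,-1.54,0.01,1.45,0.4],[0,0.9,0,-1.56,0,1.42,0.4],[0,0.8,0,-1.58,0.01,1.4,0.4],[0,0.8,0.1,-1.6,0,1.38,0.4],[-0.1,0.9,0,-1.62,0.01,1.36,0.4]]
[[0,0.8,0,-1.64,0.01,1.33,0.4],[0,0.8,0,-1.34,0.02,1.16,0.4],[0,0.9,0,-1.35,0.03,1.14,0.4],[0,0.8,0,-1.37,0.02,1.12,0.4],[0,0.8,0,-1.39,0.02,1.1,0.4]]
[[0,0.9,0,-1.4,0.03,1.07,0.4],[0,0.8,0,-1.42,0.02,1.06,0.4],[0,0,0,0.84,0,1.44,0.4],[0,0,0,0.83,0,1.45,0.4],[0,0,0,0.84,0,1.44,0.4]]
end [ 0.5618 -0.2665  0.0535] [[0.02, 1.0, -0.011], [0.866, -0.023, -0.5], [-0.5, 0.001, -0.866]]
```

Call:
send_rows:
  moves:
    - [[0,0.8,0,-1.54,0.01,1.45,0.3],[0,0.9,0,-1.56,0,1.42,0.3],[0,0.8,0,-1.58,0.01,1.4,0.3],[0,0.8,0.1,-1.6,0,1.38,0.3],[-0.1,0.9,0,-1.62,0.01,1.36,0.3]]

```text
time_s: 13.45
position: [0.5627, -0.1412, 0.1146]
tcp_rot: [[0.019, 1.0, -0.014], [0.811, -0.024, -0.584], [-0.584, -0.001, -0.811]]
force: [-0.7, -0.0, -0.8]
opening: 0.656
```

Call:
send_rows:
  moves:
    - [[0,0.8,0,-1.64,0.01,1.33,0.3],[0,0.8,0,-1.34,0.02,1.16,0.3],[0,0.9,0,-1.35,0.03,1.14,0.3],[0,0.8,0,-1.37,0.02,1.12,0.3],[0,0.8,0,-1.39,0.02,1.1,0.3]]

```text
time_s: 13.95
position: [0.5614, -0.2325, 0.106]
tcp_rot: [[0.02, 1.0, -0.013], [0.851, -0.024, -0.524], [-0.524, -0.001, -0.851]]
force: [0.4, -0.8, -0.2]
opening: 0.646
```

Call:
send_rows:
  moves:
    - [[0,0.9,0,-1.4,0.03,1.07,0.3],[0,0.8,0,-1.42,0.02,1.06,0.3],[0,0,0,0.84,0,1.44,0.3],[0,0,0,0.83,0,1.45,0.3],[0,0,0,0.84,0,1.44,0.3]]

```text
time_s: 14.45
position: [0.5612, -0.2672, 0.0521]
tcp_rot: [[0.021, 1.0, -0.013], [0.866, -0.025, -0.499], [-0.499, -0.0, -0.866]]
force: [0.0, -0.5, -0.8]
opening: 0.649
```

Run:
```python
from h import *
crop('side','s7',260,400,150,330,3)
a=capture('side');s=st()
plan([([.562,-.257,.0365],-30,.3,4)])
```

```text
t 14.55 p [ 0.5598 -0.2662  0.0504] R [[0.019, 1.0, -0.016], [0.867, -0.024, -0.498], [-0.498, -0.005, -0.867]] F [-0.1  0.4  0.3] o 0.651
[[-0.1,0,0,0.37,0.05,0.66,0.3],[0,-0.1,0,0.38,0.06,0.66,0.3],[-0.1,0,0,0.37,0.05,0.66,0.3],[-0.1,0,0,0.38,0.05,0.67,0.3],[0,0,0,0,0,0,0.3]]
end [ 0.5618 -0.2665  0.02  ] [[0.019, 1.0, -0.011], [0.866, -0.022, -0.499], [-0.499, -0.0, -0.866]]
```

View pics/s7.png

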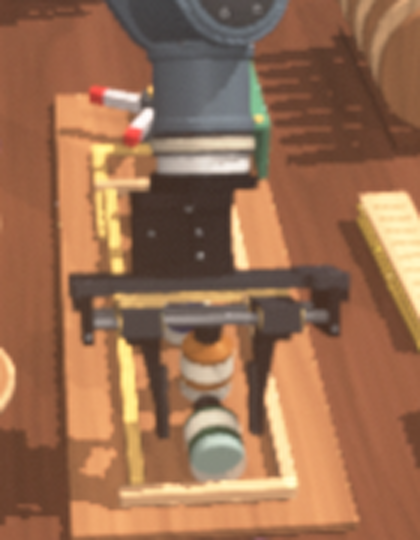

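Call:
send_rows:
  moves:
    - [[0,0,0,0.4,0.03,0.7,0.3],[0,0,0,0.4,0.03,0.7,0.3],[0,0,0,0.4,0.03,0.7,0.3],[0,0,0,0.4,0.03,0.7,0.3],[0,0,0,0,0,0,-1]]

```text
time_s: 15.05
position: [0.5636, -0.266, 0.0207]
tcp_rot: [[0.02, 1.0, -0.01], [0.866, -0.022, -0.499], [-0.5, 0.001, -0.866]]
force: [-0.6, 0.3, 0.2]
opening: 0.616
```

Call:
send_rows:
  moves:
    - [[0,0,0,0,0,0,-1],[0,0,0,0,0,0,-1],[0,0,0,0,0,0,-1],[0,0,0,0,0,0,-1],[0,0,0,0,0,0,-1]]

```text
time_s: 15.55
position: [0.5644, -0.2664, 0.0222]
tcp_rot: [[0.021, 1.0, -0.008], [0.866, -0.022, -0.5], [-0.5, 0.003, -0.866]]
force: [0.6, 1.1, 0.3]
opening: 0.455
```

Call:
send_rows:
  moves:
    - [[0,0,0,0,0,0,-1],[0,0,0,0,0,0,-1],[0,0,0,0,0,0,-1],[0,0,0,0,0,0,-1],[0,0,0,0,0,0,-1]]

```text
time_s: 16.05
position: [0.5644, -0.2664, 0.0221]
tcp_rot: [[0.021, 1.0, -0.008], [0.866, -0.022, -0.5], [-0.5, 0.003, -0.866]]
force: [0.9, 2.1, 2.6]
opening: 0.459
```

Run:
```python
from h import *
s=st();g=s['position']-.019*s['tcp_rot'][:,2];print(g)
plan([([.563,-.256,.060],-30,-1,2),([.562,-.250,.060],40,-1,11),([.562,-.250,.045],40,-1,2)])
```

```text
t 16.05 p [ 0.5644 -0.2664  0.0221] R [[0.021, 1.0, -0.008], [0.866, -0.022, -0.5], [-0.5, 0.003, -0.866]] F [0.9 2.1 2.6] o 0.459
[ 0.56459893 -0.25689613  0.03859012]
[[0.1,0,0,-0.5,-0.08,-0.95,-1],[0.1,0,-0.1,-0.5,-0.08,-0.95,-1],[0,6.4,0,0.26,-0.01,-0.04,-1],[0,6.3,0,0.26,-0.01,-0.03,-1],[0,6.4,0,0.26,-0.01,-0.03,-1]]
[[0,6.4,0,0.27,-0.01,-0.02,-1],[0,6.3,0,0.26,-0.01,-0.02,-1],[0,6.4,0,0.27,-0.01,-0.01,-1],[0,6.4,0,0.26,-0.01,0,-1],[0,6.3,0,0.26,-0.01,0,-1]]
[[0,6.4,0,0.26,-0.01,0.01,-1],[0,6.4,0,0.26,-0.01,0.01,-1],[-0.1,6.3,0,0.26,-0.02,0.02,-1],[0,0,0,-0.48,0,0.58,-1],[0,0,0,-0.49,0,0.57,-1]]
end [ 0.5622 -0.2378  0.0304] [[0.018, 1.0, 0.015], [0.766, -0.023, 0.642], [0.642, 0.001, -0.766]]
```

Call:
send_rows:
  moves:
    - [[0.1,0,0,-0.5,-0.08,-0.95,-1],[0.1,0,-0.1,-0.5,-0.08,-0.95,-1],[0,6.4,0,0.26,-0.01,-0.04,-1],[0,6.3,0,0.26,-0.01,-0.03,-1],[0,6.4,0,0.26,-0.01,-0.03,-1]]

```text
time_s: 16.55
position: [0.5626, -0.2571, 0.0424]
tcp_rot: [[0.02, 1.0, -0.004], [0.982, -0.021, -0.187], [-0.187, -0.0, -0.982]]
force: [-0.5, -0.4, -1.8]
opening: 0.449
```

Call:
send_rows:
  moves:
    - [[0,6.4,0,0.27,-0.01,-0.02,-1],[0,6.3,0,0.26,-0.01,-0.02,-1],[0,6.4,0,0.27,-0.01,-0.01,-1],[0,6.4,0,0.26,-0.01,0,-1],[0,6.3,0,0.26,-0.01,0,-1]]

```text
time_s: 17.05
position: [0.5624, -0.2452, 0.0435]
tcp_rot: [[0.02, 1.0, 0.009], [0.934, -0.022, 0.358], [0.358, 0.001, -0.934]]
force: [-0.7, 0.7, -0.9]
opening: 0.45
```

Call:
send_rows:
  moves:
    - [[0,6.4,0,0.26,-0.01,0.01,-1],[0,6.4,0,0.26,-0.01,0.01,-1],[-0.1,6.3,0,0.26,-0.02,0.02,-1],[0,0,0,-0.56,0,0.67,-1],[0,0,0,-0.56,0,0.67,-1]]

```text
time_s: 17.55
position: [0.5617, -0.2382, 0.0271]
tcp_rot: [[0.019, 1.0, 0.015], [0.769, -0.024, 0.639], [0.639, -0.0, -0.769]]
force: [0.8, 0.1, -2.3]
opening: 0.455
```

Run:
```python
from h import *
s=st();print(s['position']-.019*s['tcp_rot'][:,2])
a=crop('side','s8',260,400,150,330,3)
```

```text
t 17.55 p [ 0.5617 -0.2382  0.0271] R [[0.019, 1.0, 0.015], [0.769, -0.024, 0.639], [0.639, -0.0, -0.769]] F [ 0.8  0.1 -2.3] o 0.455
[ 0.56136826 -0.25032118  0.04169598]
```

View pics/s8.png

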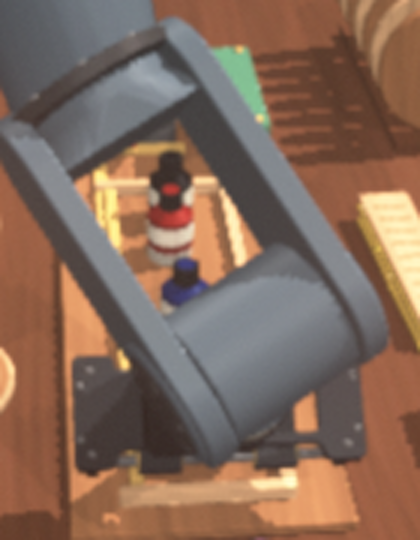

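Call:
send_rows:
  moves:
    - [[0,0,0,0,0,0,-0.02],[0,0,0,0,0,0,0.1],[0,0,0,0,0,0,0.2],[0,0,0,0,0,0,0.3],[0,0,0,0,0,0,0.4]]

```text
time_s: 18.1
position: [0.5621, -0.2378, 0.0282]
tcp_rot: [[0.018, 1.0, 0.015], [0.768, -0.023, 0.64], [0.64, 0.0, -0.768]]
force: [-0.0, -0.0, 0.0]
opening: 0.664
```

Call:
send_rows:
  moves:
    - [[0,0,0,0,0,-1.5,0.4],[0,0,0,0,0,-2.5,0.4],[0,0,0,0.6,0,-3,0.4],[0,0,0,2,0,-3,0.4],[0,0,0,2.5,0,-3,0.4]]

```text
time_s: 18.6
position: [0.5605, -0.2836, 0.1616]
tcp_rot: [[0.02, 1.0, 0.016], [0.768, -0.026, 0.64], [0.64, -0.001, -0.768]]
force: [0.2, 0.3, 0.5]
opening: 0.698
```

Call:
send_rows:
  moves:
    - [[0,-8,0,1,0,-2,0.4],[0,-8,0,1,0,-2,0.4],[0,-8,0,2,0,-1,0.4],[0,-8,0,2,0,-1,0.4],[0,-8,0,2,0,0,-1]]

```text
time_s: 19.1
position: [0.5635, -0.2405, 0.244]
tcp_rot: [[0.026, 1.0, 0.007], [1.0, -0.026, -0.013], [-0.012, 0.008, -1.0]]
force: [0.2, 0.3, -0.8]
opening: 0.664
```

Run:
```python
from h import *
s=st();a=crop('side','s9',240,400,150,330,2.5);b=crop('top','t9',150,400,185,275,2)
A=cv2.imread('pics/s9.png');B=cv2.imread('pics/t9.png')
c=np.zeros((450,800,3),np.uint8);c[:,:400]=A;B=cv2.resize(B,(400,144));c[:144,400:]=B
T=cv2.resize(a[150:240,260:340],None,fx=4,fy=3.3);c[145:145+T.shape[0],400:400+T.shape[1]]=T
cv2.imwrite('pics/m9.png',c);cv2.imwrite('pics/top9.png',b);cv2.imwrite('pics/side9.png',a)
```

```text
t 19.1 p [ 0.5635 -0.2405  0.244 ] R [[0.026, 1.0, 0.007], [1.0, -0.026, -0.013], [-0.012, 0.008, -1.0]] F [ 0.2  0.3 -0.8] o 0.664
```

View pics/m9.png

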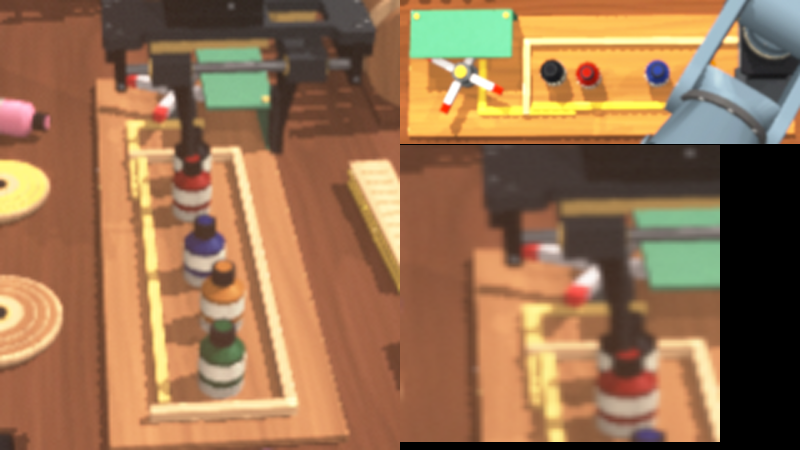

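All five bottles stand upright. Next is the star, starting with its geometry and the approach.

```bash
cat >> h.py <<'E'
HUB=np.array([.571,.2215])
def fing(psi,rho=.05,off=.0155,z=.028):
    a=np.radians(YAW);c,s=np.cos(a),np.sin(a);p=np.radians(psi)
    M=np.array([[c,-s],[s,c]]);l=rho*np.array([-np.sin(p),-np.cos(p)])+off*np.array([np.cos(p),-np.sin(p)])
    return [*(HUB+M@l),z], tool(0,YAW+90-psi)
E
python3 - <<'E'
from h import *
s=st()
P,R=fing(14)
print(P)
plan([((P[0],P[1],.13),R,-1,14),(P,R,-1,6)],back=0)
E
```

```text
t 19.2 p [ 0.5619 -0.2326  0.2424] R [[0.018, 1.0, 0.002], [1.0, -0.018, -0.004], [-0.004, 0.002, -1.0]] F [-0.8 -0.1 -0.7] o 0.597
[np.float64(0.5727569874878272), np.float64(0.16918209680264681), 0.028]
[[0,0,-5.4,2.87,0.03,0.79,-1],[0,0,-5.4,2.86,0.29,0.79,-1],[0,0.1,-5.4,2.82,0.57,0.8,-1],[0,0,-5.4,2.75,0.82,0.79,-1],[0,0,-5.4,2.66,1.08,0.8,-1]]
[[0,0,-5.4,2.55,1.33,0.8,-1],[0,0,-5.5,2.41,1.56,0.8,-1],[0,0,-5.4,2.25,1.79,0.79,-1],[0,0,-5.4,2.08,1.99,0.8,-1],[0,0.1,-5.4,1.87,2.17,0.8,-1]]
[[0,0,-5.4,1.67,2.35,0.8,-1],[0,0,-5.4,1.43,2.48,0.8,-1],[-0.1,0,-5.4,1.2,2.62,0.8,-1],[0,0,-5.4,0.94,2.71,0.8,-1],[0,0,0,0,0,1.7,-1]]
[[0,0,0,0,0,1.7,-1],[0,0,0,0,-0.01,1.7,-1],[0,0,0,0,0,1.7,-1],[0,0,0,0,0,1.7,-1],[0,0,0,0,0,1.7,-1]]
end [0.5728 0.1692 0.028 ] [[-0.965, 0.264, 0.001], [0.264, 0.965, 0.001], [-0.0, 0.001, -1.0]]
```

Call:
send_rows:
  moves:
    - [[0,0,-5.4,2.87,0.03,0.79,-1],[0,0,-5.4,2.86,0.29,0.79,-1],[0,0.1,-5.4,2.82,0.57,0.8,-1],[0,0,-5.4,2.75,0.82,0.79,-1],[0,0,-5.4,2.66,1.08,0.8,-1]]

```text
time_s: 19.7
position: [0.5668, -0.0952, 0.1995]
tcp_rot: [[-0.434, 0.901, -0.0], [0.901, 0.434, -0.001], [-0.001, -0.001, -1.0]]
force: [0.7, 0.7, 0.1]
opening: 0.148
```

Call:
send_rows:
  moves:
    - [[0,0,-5.4,2.55,1.33,0.8,-1],[0,0,-5.5,2.41,1.56,0.8,-1],[0,0,-5.4,2.25,1.79,0.79,-1],[0,0,-5.4,2.08,1.99,0.8,-1],[0,0.1,-5.4,1.87,2.17,0.8,-1]]

```text
time_s: 20.2
position: [0.5719, 0.0485, 0.1593]
tcp_rot: [[-0.797, 0.604, -0.002], [0.604, 0.797, 0.0], [0.002, -0.001, -1.0]]
force: [-0.1, -0.2, -0.2]
opening: 0.004
```

Call:
send_rows:
  moves:
    - [[0,0,-5.4,1.67,2.35,0.8,-1],[0,0,-5.4,1.43,2.48,0.8,-1],[-0.1,0,-5.4,1.2,2.62,0.8,-1],[0,0,-5.4,0.94,2.71,0.8,-1],[0,0,0,0,0,0,-1]]

```text
time_s: 20.7
position: [0.5749, 0.1655, 0.1265]
tcp_rot: [[-0.964, 0.267, -0.003], [0.267, 0.964, 0.003], [0.004, 0.002, -1.0]]
force: [0.2, -0.2, -0.3]
opening: 0.005
```

Run:
```python
from h import *
a=crop('side','s10',260,400,130,330,2.2);b=crop('top','t10',140,400,180,280,1.8)
st()
A=cv2.imread('pics/s10.png');B=cv2.imread('pics/t10.png')
c=np.zeros((450,790,3),np.uint8);c[:440,:308]=A[:440];c[:180,310:778]=B
cv2.imwrite('pics/m10.png',c)
P,R=fing(14);plan([(P,R,-1,6)],back=0)
for d in [18,40,120]:print(d,fing(d)[0])
```

```text
t 20.8 p [0.5755 0.1629 0.1272] R [[-0.963, 0.271, -0.002], [0.271, 0.963, 0.001], [0.002, 0.001, -1.0]] F [ 0.1  0.4 -0.4] o 0.007
[[0,0,-0.1,0.07,0.09,1.65,-1],[0,0,0,0.07,0.09,1.66,-1],[0,-0.1,-0.1,0.07,0.08,1.65,-1],[0,0,-0.1,0.07,0.09,1.66,-1],[0,0,0,0.07,0.09,1.65,-1]]
[[0,0,-0.1,0.07,0.09,1.65,-1],[0,0,0,0,0,0,-1],[0,0,0,0,0,0,-1],[0,0,0,0,0,0,-1],[0,0,0,0,0,0,-1]]
end [0.5728 0.1692 0.028 ] [[-0.965, 0.264, -0.0], [0.264, 0.965, 0.001], [0.0, 0.001, -1.0]]
18 [np.float64(0.5691031951138789), np.float64(0.16918697933378357), 0.028]
40 [np.float64(0.5496445106712575), np.float64(0.17370676747142993), 0.028]
120 [np.float64(0.5202245122592272), np.float64(0.23423184372691694), 0.028]
```

View pics/m10.png

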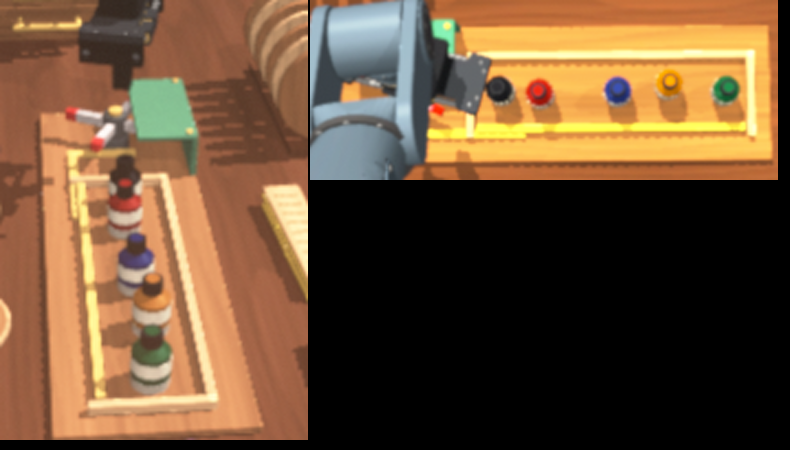

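Call:
send_rows:
  moves:
    - [[0,0,0,0.1,0,2,-1],[0,0,0,0.1,0,2,-1],[0,0,0,0.1,0,2,-1],[0,0,0,0,0,0,-1],[0,0,0,0,0,0,-1]]

```text
time_s: 21.3
position: [0.5727, 0.1629, 0.0676]
tcp_rot: [[-0.962, 0.272, -0.001], [0.272, 0.962, 0.001], [0.002, 0.001, -1.0]]
force: [0.3, 0.4, -0.0]
opening: 0.002
```

Call:
send_rows:
  moves:
    - [[0,0,0,0,0,1.4,-1],[0,0,0,0,0,1.4,-1],[0,0,0,0,0,1.4,-1],[0,0,0,0,0,0,-1],[0,0,0,0,0,0,-1]]

```text
time_s: 21.8
position: [0.5715, 0.1644, 0.0244]
tcp_rot: [[-0.963, 0.27, -0.003], [0.27, 0.963, 0.001], [0.003, 0.001, -1.0]]
force: [0.7, 0.4, 0.1]
opening: 0.006
```

Run:
```python
from h import *
s=st()
w=[];n=24
for k in range(1,n+1):
    P,R=fing(17+(188-17)*k/n); w.append((P,R,-1,1))
plan(w,back=0)
```

```text
t 21.8 p [0.5715 0.1644 0.0244] R [[-0.963, 0.27, -0.003], [0.27, 0.963, 0.001], [0.003, 0.001, -1.0]] F [0.7 0.4 0.1] o 0.006
TOO FAST [ 0.  -0.2  9.8] [ 0.91  0.3  -0.36]
[[0,-0.2,9.8,0.91,0.3,-0.36,-1],[0,0,7.1,0.63,-0.16,0,-1],[0,0,7.1,0.63,-0.15,0,-1],[0,0,7.1,0.64,-0.15,0,-1],[0,0,7.2,0.63,-0.16,0,-1]]
[[0,0,7.1,0.63,-0.15,0,-1],[0,0,7.1,0.63,-0.15,0,-1],[0,0,7.1,0.63,-0.16,0,-1],[0,0,7.2,0.64,-0.15,0,-1],[0,0,7.1,0.63,-0.16,0,-1]]
[[0,0,7.1,0.63,-0.15,0,-1],[0,0,7.1,0.63,-0.15,0,-1],[0,0,7.2,0.64,-0.16,0,-1],[0,0,7.1,0.63,-0.15,0,-1],[0,0,7.1,0.63,-0.15,0,-1]]
[[0,0,7.1,0.63,-0.16,0,-1],[0,0,7.2,0.63,-0.15,0,-1],[0,0,7.1,0.64,-0.15,0,-1],[0,0,7.1,0.63,-0.16,0,-1],[0,0,7.1,0.63,-0.15,0,-1]]
[[0,0,7.2,0.63,-0.15,0,-1],[0,0,7.1,0.63,-0.16,0,-1],[0,0,7.1,0.64,-0.15,0,-1],[0,0,7.1,0.63,-0.16,0,-1],[0,0,0,0,0,0,-1]]
end [0.5638 0.2734 0.028 ] [[0.987, -0.161, 0.0], [-0.161, -0.987, 0.0], [0.0, -0.0, -1.0]]
```

Call:
send_rows:
  moves:
    - [[0,-0.2,4.9,0.45,0.15,-0.18,-1],[0,0,4.9,0.45,0.15,-0.18,-1],[0,0,7.1,0.63,-0.16,0,-1],[0,0,7.1,0.63,-0.16,0,-1],[0,0,7.1,0.63,-0.15,0,-1]]

```text
time_s: 22.3
position: [0.5482, 0.1755, 0.0296]
tcp_rot: [[-0.682, 0.731, 0.007], [0.731, 0.682, -0.001], [-0.005, 0.005, -1.0]]
force: [2.5, -3.3, -0.8]
opening: 0.008
```

Run:
```python
from h import *
s=st(); print(fing(17+4*7.125)[0])
```

```text
t 22.3 p [0.5482 0.1755 0.0296] R [[-0.682, 0.731, 0.007], [0.731, 0.682, -0.001], [-0.005, 0.005, -1.0]] F [ 2.5 -3.3 -0.8] o 0.008
[np.float64(0.5451620487708241), np.float64(0.1759736309785337), 0.028]
```

Call:
send_rows:
  moves:
    - [[0,0,7.1,0.63,-0.15,0,-1],[0,0,7.1,0.63,-0.15,0,-1],[0,0,7.1,0.63,-0.15,0,-1],[0,0,7.1,0.64,-0.16,0,-1],[0,0,7.1,0.63,-0.16,0,-1]]

```text
time_s: 22.8
position: [0.5256, 0.1988, 0.0295]
tcp_rot: [[-0.13, 0.991, 0.005], [0.991, 0.13, -0.001], [-0.002, 0.005, -1.0]]
force: [1.5, -5.3, 0.3]
opening: 0.009
```

Call:
send_rows:
  moves:
    - [[0,0,7.1,0.63,-0.15,0,-1],[0,0,7.1,0.63,-0.15,0,-1],[0,0,7.2,0.64,-0.16,0,-1],[0,0,7.1,0.63,-0.15,0,-1],[0,0,7.1,0.63,-0.15,0,-1]]

```text
time_s: 23.3
position: [0.521, 0.2304, 0.0295]
tcp_rot: [[0.471, 0.882, 0.003], [0.882, -0.471, -0.001], [0.0, 0.003, -1.0]]
force: [0.3, -6.3, 0.9]
opening: 0.008
```

Call:
send_rows:
  moves:
    - [[0,0,7.1,0.63,-0.16,0,-1],[0,0,7.2,0.63,-0.15,0,-1],[0,0,7.1,0.64,-0.15,0,-1],[0,0,7.1,0.63,-0.16,0,-1],[0,0,7.1,0.63,-0.15,0,-1]]

```text
time_s: 23.8
position: [0.5343, 0.2588, 0.0291]
tcp_rot: [[0.897, 0.443, -0.001], [0.443, -0.897, -0.002], [-0.002, 0.001, -1.0]]
force: [-1.9, -3.9, 1.5]
opening: 0.005
```

Call:
send_rows:
  moves:
    - [[0,0,7.2,0.63,-0.15,0,-1],[0,0,7.1,0.63,-0.16,0,-1],[0,0,7.1,0.64,-0.15,0,-1],[0,0,7.1,0.63,-0.16,0,-1],[0,0,0,0,0,0,-1]]

```text
time_s: 24.3
position: [0.5574, 0.2724, 0.0291]
tcp_rot: [[0.999, -0.034, 0.0], [-0.034, -0.999, 0.0], [0.0, -0.0, -1.0]]
force: [-2.7, -0.4, 1.4]
opening: 0.003
```

Run:
```python
from h import *
st()
# retreat: back off, up, and go back to entry
P,R=fing(180);P2,_=fing(178,z=.13)
plan([((P[0]-.004,P[1]-.004,.03),R,-1,1),((P[0]-.004,P[1]-.004,.13),R,-1,4)],back=0)
```

```text
t 24.3 p [0.5574 0.2724 0.0291] R [[0.999, -0.034, 0.0], [-0.034, -0.999, 0.0], [0.0, -0.0, -1.0]] F [-2.7 -0.4  1.4] o 0.003
[[0,0,-0.6,-0.46,0.48,-0.09,-1],[0,0,0,0,0,-2.5,-1],[0,0,0,0,0,-2.5,-1],[0,0,0,0,0,-2.5,-1],[0,0,0,0.01,0,-2.5,-1]]
end [0.5527 0.2678 0.13  ] [[1.0, -0.023, 0.0], [-0.023, -1.0, 0.0], [0.0, -0.0, -1.0]]
```

Call:
send_rows:
  moves:
    - [[0,0,7.1,0.63,-0.16,0,-1],[0,0,7.1,0.63,-0.15,0,-1],[0,0,0,0,0,0,-1],[0,0,0,0,0,0,-1],[0,0,-3,-0.6,0.1,0,-1]]

```text
time_s: 24.8
position: [0.5663, 0.275, 0.0292]
tcp_rot: [[0.975, -0.223, 0.005], [-0.223, -0.975, 0.001], [0.005, -0.002, -1.0]]
force: [0.2, 0.6, -1.4]
opening: 0.008
```

Call:
send_rows:
  moves:
    - [[0,0,0,-0.3,0,-1.5,-1],[0,0,0,0,0,-2.5,-1],[0,0,0,0,0,-3,-1],[0,0,0,0,0,-3,-1],[0,0,0,0,0,0,-1]]

```text
time_s: 25.3
position: [0.566, 0.2767, 0.135]
tcp_rot: [[0.974, -0.227, 0.015], [-0.227, -0.974, 0.004], [0.013, -0.007, -1.0]]
force: [-0.2, 0.6, -0.4]
opening: 0.005
```

Run:
```python
from h import *
s=st()
P,R=fing(100,rho=.09,z=.13)
P1,R1=fing(6,z=.13)
plan([(P,R,-1,12),(P1,R1,-1,13)],back=0)
b=crop('top','t11',140,400,180,280,3);cv2.imwrite('pics/top11.png',b)
```

```text
t 25.3 p [0.566  0.2767 0.135 ] R [[0.974, -0.227, 0.015], [-0.227, -0.974, 0.004], [0.013, -0.007, -1.0]] F [-0.2  0.6 -0.4] o 0.005
[[0,-0.1,-7.7,-0.6,0.59,0.03,-1],[0,0,-7.6,-0.68,0.51,0.03,-1],[0.1,-0.1,-7.7,-0.73,0.41,0.03,-1],[0,-0.1,-7.6,-0.79,0.31,0.03,-1],[0,-0.1,-7.7,-0.81,0.2,0.04,-1]]
[[0.1,0,-7.6,-0.84,0.1,0.03,-1],[0,-0.1,-7.7,-0.84,-0.02,0.03,-1],[0,-0.1,-7.6,-0.84,-0.14,0.04,-1],[0,-0.1,-7.7,-0.8,-0.24,0.04,-1],[0.1,-0.1,-7.6,-0.77,-0.35,0.04,-1]]
[[0,0,-7.7,-0.72,-0.44,0.04,-1],[0,-0.1,-7.6,-0.65,-0.54,0.04,-1],[0,0,-7.2,-0.26,0.84,0,-1],[0,0,-7.3,-0.35,0.8,0,-1],[0,0,-7.2,-0.46,0.74,0,-1]]
[[0,0,-7.2,-0.55,0.69,0,-1],[0,0,-7.3,-0.63,0.61,0,-1],[0,0,-7.2,-0.7,0.52,0,-1],[0,0,-7.2,-0.76,0.44,0,-1],[0,0,-7.2,-0.81,0.33,0,-1]]
[[0,0,-7.3,-0.85,0.23,0,-1],[0,0,-7.2,-0.87,0.12,0,-1],[0,0,-7.2,-0.87,0.01,0,-1],[0,0,-7.3,-0.87,-0.1,0,-1],[0,0,-7.2,-0.85,-0.21,0,-1]]
end [0.58   0.1699 0.13  ] [[-0.992, 0.127, 0.0], [0.127, 0.992, 0.0], [-0.0, 0.0, -1.0]]
```

View pics/t11.png

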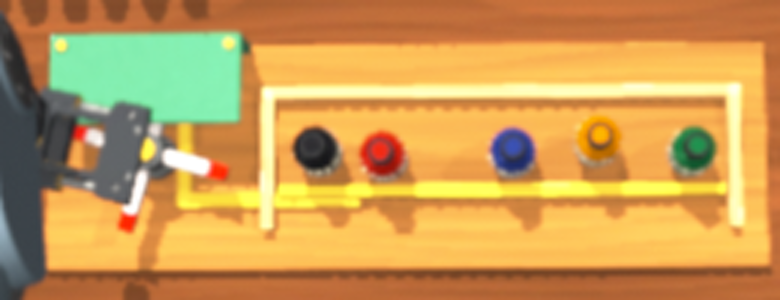

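Run:
```python
from h import *
im=cv2.imread('pics/top11.png');h=cv2.cvtColor(im,cv2.COLOR_BGR2HSV)
m=(((h[...,0]<6)|(h[...,0]>174))&(h[...,1]>190)&(h[...,2]>140)).astype(np.uint8)
n,_,S,C=cv2.connectedComponentsWithStats(m[225:260,160:225])
for i in range(1,n):
    if S[i,4]>4:
        p=at('top',C[i][0]+160,C[i][1]+225,.05);d=p[:2]-HUB;print(S[i,4],p.round(4),np.linalg.norm(d).round(3),'psi',np.degrees(np.arctan2(-d[0],-d[1]))+YAW, np.degrees(np.arctan2(-d[0],-d[1]))-YAW)
P,R=fing(100,rho=.075,z=.12);P1,R1=fing(11.5,rho=.052,z=.12);s=st()
plan([(P,R,-1,12),(P1,R1,-1,12)],back=0)
```

```text
12 [0.551  0.1607 0.05  ] 0.064 psi 16.92433690917608 19.524336909176082
14 [0.5108 0.2387 0.05  ] 0.063 psi 104.64205735609768 107.24205735609767
t 25.35 p [0.5644 0.2762 0.1327] R [[0.974, -0.227, 0.01], [-0.227, -0.974, 0.003], [0.009, -0.005, -1.0]] F [ 0.3 -0.9 -0.4] o 0.007
[[0,-0.1,-7.7,-0.46,0.58,0.1,-1],[0,0,-7.6,-0.54,0.51,0.1,-1],[0,-0.1,-7.7,-0.6,0.44,0.1,-1],[0.1,0,-7.6,-0.66,0.35,0.1,-1],[0,-0.1,-7.7,-0.69,0.27,0.1,-1]]
[[0,0,-7.6,-0.73,0.17,0.1,-1],[0,-0.1,-7.7,-0.74,0.07,0.1,-1],[0,0,-7.6,-0.74,-0.03,0.1,-1],[0,-0.1,-7.7,-0.73,-0.13,0.11,-1],[0.1,0,-7.6,-0.71,-0.22,0.1,-1]]
[[0,-0.1,-7.7,-0.67,-0.31,0.11,-1],[0,0,-7.6,-0.62,-0.41,0.1,-1],[0,0,-7.4,-0.31,0.74,0,-1],[0,0,-7.4,-0.4,0.7,0,-1],[0,0,-7.3,-0.49,0.64,0,-1]]
[[0,0,-7.4,-0.56,0.57,0,-1],[0,0,-7.4,-0.63,0.5,0,-1],[0,0,-7.4,-0.7,0.41,0,-1],[0,0,-7.3,-0.74,0.32,0,-1],[0,0,-7.4,-0.77,0.22,0,-1]]
[[0,0,-7.4,-0.79,0.12,0,-1],[0,0,-7.4,-0.81,0.01,0,-1],[0,0,-7.3,-0.8,-0.09,0,-1],[0,0,-7.4,-0.78,-0.19,0,-1],[0,0,0,0,0,0,-1]]
end [0.5746 0.1673 0.12  ] [[-0.975, 0.222, 0.0], [0.222, 0.975, 0.001], [0.0, 0.001, -1.0]]
```

Call:
send_rows:
  moves:
    - [[0,-0.1,-7.7,-0.46,0.58,0.1,-1],[0,0,-7.6,-0.54,0.51,0.1,-1],[0,-0.1,-7.7,-0.6,0.44,0.1,-1],[0.1,0,-7.6,-0.66,0.35,0.1,-1],[0,-0.1,-7.7,-0.69,0.27,0.1,-1]]

```text
time_s: 25.85
position: [0.5318, 0.2521, 0.1231]
tcp_rot: [[0.903, 0.43, -0.005], [0.43, -0.903, 0.001], [-0.004, -0.003, -1.0]]
force: [-0.1, 0.1, 0.1]
opening: 0.003
```

Call:
send_rows:
  moves:
    - [[0,0,-7.6,-0.73,0.17,0.1,-1],[0,-0.1,-7.7,-0.74,0.07,0.1,-1],[0,0,-7.6,-0.74,-0.03,0.1,-1],[0,-0.1,-7.7,-0.73,-0.13,0.11,-1],[0.1,0,-7.6,-0.71,-0.22,0.1,-1]]

```text
time_s: 26.35
position: [0.5026, 0.2292, 0.1182]
tcp_rot: [[0.443, 0.896, -0.009], [0.896, -0.443, -0.0], [-0.004, -0.007, -1.0]]
force: [-0.1, -0.8, -0.4]
opening: 0.003
```

Call:
send_rows:
  moves:
    - [[0,-0.1,-7.7,-0.67,-0.31,0.11,-1],[0,0,-7.6,-0.62,-0.41,0.1,-1],[0,0,-7.4,-0.31,0.74,0,-1],[0,0,-7.4,-0.4,0.7,0,-1],[0,0,-7.3,-0.49,0.64,0,-1]]

```text
time_s: 26.85
position: [0.5114, 0.2066, 0.1161]
tcp_rot: [[-0.192, 0.981, -0.009], [0.981, 0.192, -0.002], [-0.0, -0.009, -1.0]]
force: [-0.6, -0.2, 0.0]
opening: 0.006
```

Call:
send_rows:
  moves:
    - [[0,0,-7.4,-0.56,0.57,0,-1],[0,0,-7.4,-0.63,0.5,0,-1],[0,0,-7.4,-0.7,0.41,0,-1],[0,0,-7.3,-0.74,0.32,0,-1],[0,0,-7.4,-0.77,0.22,0,-1]]

```text
time_s: 27.35
position: [0.5448, 0.1842, 0.1157]
tcp_rot: [[-0.743, 0.669, -0.009], [0.67, 0.743, -0.002], [0.006, -0.008, -1.0]]
force: [-0.0, 0.1, -0.8]
opening: 0.008
```

Call:
send_rows:
  moves:
    - [[0,0,-7.4,-0.79,0.12,0,-1],[0,0,-7.4,-0.81,0.01,0,-1],[0,0,-7.3,-0.8,-0.09,0,-1],[0,0,-7.4,-0.78,-0.19,0,-1],[0,0,0,0,0,0,-1]]

```text
time_s: 27.85
position: [0.5724, 0.1659, 0.1157]
tcp_rot: [[-0.975, 0.223, -0.008], [0.223, 0.975, -0.002], [0.007, -0.004, -1.0]]
force: [0.5, -0.0, 0.5]
opening: 0.002
```

Call:
send_rows:
  moves:
    - [[0,0,0,0,0,0,-1],[0,0,0,0,0,0,-1],[0,0,0,0,0,0,-1],[0,0,0,0,0,0,-1],[0,0,0,0,0,0,-1]]

```text
time_s: 28.35
position: [0.5716, 0.1668, 0.1163]
tcp_rot: [[-0.975, 0.223, -0.008], [0.223, 0.975, -0.001], [0.008, -0.003, -1.0]]
force: [-0.3, 0.4, -0.7]
opening: 0.009
```

Run:
```python
from h import *
s=st()
P,R=fing(11.5,rho=.052);print(P)
plan([((P[0],P[1],.085),R,-1,4)],back=0)
```

```text
t 28.35 p [0.5716 0.1668 0.1163] R [[-0.975, 0.223, -0.008], [0.223, 0.975, -0.001], [0.008, -0.003, -1.0]] F [-0.3  0.4 -0.7] o 0.009
[np.float64(0.5745942931155239), np.float64(0.16735823186300897), 0.028]
[[0,-0.1,0,-0.08,0.03,0.78,-1],[-0.1,-0.1,0,-0.07,0.03,0.78,-1],[0,-0.1,-0.1,-0.07,0.04,0.79,-1],[-0.1,-0.1,0,-0.07,0.03,0.78,-1],[0,0,0,0,0,0,-1]]
end [0.5746 0.1674 0.085 ] [[-0.975, 0.221, -0.001], [0.221, 0.975, 0.0], [0.001, 0.0, -1.0]]
```

Call:
send_rows:
  moves:
    - [[0,-0.1,0,-0.08,0.03,0.78,-1],[-0.1,-0.1,0,-0.08,0.03,0.78,-1],[0,-0.1,-0.1,-0.08,0.04,0.79,-1],[-0.1,-0.1,0,-0.08,0.03,0.78,-1],[0,0,0,0,0,0,-1]]

```text
time_s: 28.85
position: [0.574, 0.167, 0.0833]
tcp_rot: [[-0.975, 0.221, -0.004], [0.221, 0.975, 0.0], [0.004, -0.001, -1.0]]
force: [-0.1, 0.2, 0.7]
opening: 0.004
```

Call:
send_rows:
  moves:
    - [[0,0,0,0,0,0.5,-1],[0,0,0,0,0,0.5,-1],[0,0,0,0,0,0.5,-1],[0,0,0,0,0,0,-1],[0,0,0,0,0,0,-1]]

```text
time_s: 29.35
position: [0.575, 0.1672, 0.0698]
tcp_rot: [[-0.975, 0.221, -0.001], [0.221, 0.975, 0.0], [0.001, 0.0, -1.0]]
force: [-0.9, 0.9, -0.0]
opening: 0.001
```

Call:
send_rows:
  moves:
    - [[0,0,0,0,0,0.6,-1],[0,0,0,0,0,0.6,-1],[0,0,0,0,0,0.6,-1],[0,0,0,0,0,0,-1],[0,0,0,0,0,0,-1]]

```text
time_s: 29.85
position: [0.5748, 0.1672, 0.0516]
tcp_rot: [[-0.975, 0.221, -0.001], [0.221, 0.975, 0.0], [0.001, -0.0, -1.0]]
force: [-0.3, 0.2, 0.6]
opening: 0.008
```

Call:
send_rows:
  moves:
    - [[0,0,0,0,0,0.6,-1],[0,0,0,0,0,0.6,-1],[0,0,0,0,0,0.6,-1],[0,0,0,0,0,0.5,-1],[0,0,0,0,0,0,-1]]

```text
time_s: 30.35
position: [0.5743, 0.1671, 0.0279]
tcp_rot: [[-0.975, 0.221, -0.003], [0.221, 0.975, 0.0], [0.003, -0.0, -1.0]]
force: [-0.2, 0.0, 0.2]
opening: 0.007
```

Run:
```python
from h import *
s=st()
w=[];n=25
for k in range(1,n+1):
    P,R=fing(11.5+(196-11.5)*k/n); w.append((P,R,-1,1))
plan(w,back=0)
```

```text
t 30.35 p [0.5743 0.1671 0.0279] R [[-0.975, 0.221, -0.003], [0.221, 0.975, 0.0], [0.003, -0.0, -1.0]] F [-0.2  0.   0.2] o 0.007
[[0,-0.1,7.4,0.63,0.08,-0.01,-1],[0,0,7.4,0.65,-0.16,0,-1],[0,0,7.4,0.66,-0.16,0,-1],[0,0,7.4,0.65,-0.16,0,-1],[-0.1,0,7.3,0.66,-0.16,0,-1]]
[[0,0,7.4,0.65,-0.15,0,-1],[0,0,7.4,0.66,-0.16,0,-1],[0,0,7.4,0.65,-0.16,0,-1],[0,0,7.4,0.66,-0.16,0.01,-1],[0,0,7.3,0.65,-0.15,0,-1]]
[[0,-0.1,7.4,0.66,-0.16,0,-1],[0,0,7.4,0.65,-0.16,0,-1],[0,0,7.4,0.66,-0.16,0,-1],[0,0,7.4,0.65,-0.16,-0.01,-1],[0,0,7.3,0.66,-0.15,0,-1]]
[[0,0,7.4,0.65,-0.16,0,-1],[0,0,7.4,0.66,-0.16,0,-1],[0.1,0,7.4,0.65,-0.16,0,-1],[0,0,7.4,0.66,-0.15,0,-1],[0,0,7.3,0.65,-0.16,0,-1]]
[[0,0,7.4,0.66,-0.16,0,-1],[0,0,7.4,0.65,-0.16,0,-1],[0,0,7.4,0.66,-0.16,0,-1],[0,0,7.4,0.65,-0.15,0,-1],[0,0,7.3,0.66,-0.16,0,-1]]
end [0.5711 0.2738 0.028 ] [[0.955, -0.297, -0.001], [-0.297, -0.955, 0.001], [-0.001, -0.0, -1.0]]
```

Call:
send_rows:
  moves:
    - [[0,-0.1,7.4,0.63,0.08,-0.01,-1],[0,0,7.4,0.65,-0.16,0,-1],[0,0,7.4,0.66,-0.16,0,-1],[0,0,7.4,0.65,-0.16,0,-1],[-0.1,0,7.3,0.66,-0.16,0,-1]]

```text
time_s: 30.85
position: [0.5452, 0.1765, 0.0292]
tcp_rot: [[-0.644, 0.765, 0.006], [0.765, 0.644, -0.0], [-0.004, 0.004, -1.0]]
force: [1.8, -3.3, -2.5]
opening: 0.006
```

Call:
send_rows:
  moves:
    - [[0,0,7.4,0.65,-0.15,0,-1],[0,0,7.4,0.66,-0.16,0,-1],[0,0,7.4,0.65,-0.16,0,-1],[0,0,7.4,0.66,-0.16,0.01,-1],[0,0,7.3,0.65,-0.15,0,-1]]

```text
time_s: 31.35
position: [0.5233, 0.2021, 0.0291]
tcp_rot: [[-0.055, 0.998, 0.003], [0.998, 0.055, -0.001], [-0.001, 0.003, -1.0]]
force: [1.3, -5.7, 0.2]
opening: 0.005
```

Call:
send_rows:
  moves:
    - [[0,-0.1,7.4,0.66,-0.16,0,-1],[0,0,7.4,0.65,-0.16,0,-1],[0,0,7.4,0.66,-0.16,0,-1],[0,0,7.4,0.65,-0.16,-0.01,-1],[0,0,7.3,0.66,-0.15,0,-1]]

```text
time_s: 31.85
position: [0.5211, 0.2351, 0.0291]
tcp_rot: [[0.555, 0.832, 0.001], [0.832, -0.555, -0.003], [-0.002, 0.002, -1.0]]
force: [-0.3, -5.3, 1.0]
opening: 0.007
```

Call:
send_rows:
  moves:
    - [[0,0,7.4,0.65,-0.16,0,-1],[0,0,7.4,0.66,-0.16,0,-1],[0.1,0,7.4,0.65,-0.16,0,-1],[0,0,7.4,0.66,-0.15,0,-1],[0,0,7.3,0.65,-0.16,0,-1]]

```text
time_s: 32.35
position: [0.538, 0.2626, 0.0289]
tcp_rot: [[0.943, 0.332, -0.004], [0.332, -0.943, -0.002], [-0.005, 0.0, -1.0]]
force: [-4.6, -2.7, 2.6]
opening: 0.008
```

Call:
send_rows:
  moves:
    - [[0,0,7.4,0.66,-0.16,0,-1],[0,0,7.4,0.65,-0.16,0,-1],[0,0,7.4,0.66,-0.16,0,-1],[0,0,7.4,0.65,-0.15,0,-1],[0,0,7.3,0.66,-0.16,0,-1]]

```text
time_s: 32.85
position: [0.5694, 0.2748, 0.0289]
tcp_rot: [[0.953, -0.302, -0.004], [-0.302, -0.953, 0.001], [-0.004, -0.0, -1.0]]
force: [-3.2, 2.2, 1.8]
opening: 0.004
```

Call:
send_rows:
  moves:
    - [[0,0,0,0,0,0,-1],[0,0,0,0,0,0,-1],[0,0,-3,-0.6,0.1,0,-1],[0,0,0,-0.3,0,-1.5,-1],[0,0,0,0,0,-2.5,-1]]

```text
time_s: 33.35
position: [0.5613, 0.2748, 0.0686]
tcp_rot: [[0.969, -0.246, -0.002], [-0.246, -0.969, -0.001], [-0.002, 0.001, -1.0]]
force: [0.1, -1.0, 0.3]
opening: 0.013
```

Call:
send_rows:
  moves:
    - [[0,0,0,0,0,-3,-1],[0,0,0,0,0,-2.5,-1],[0,0,0,0,0,0,-1],[0,0,0,0,0,0,-1],[0,0,0,0,0,0,-1]]

```text
time_s: 33.85
position: [0.562, 0.275, 0.1234]
tcp_rot: [[0.969, -0.246, -0.0], [-0.246, -0.969, 0.0], [-0.0, 0.0, -1.0]]
force: [1.0, -0.0, -0.3]
opening: 0.006
```

```bash
cat >> h.py <<'E'
def tips(im):
    h=cv2.cvtColor(im,cv2.COLOR_BGR2HSV)
    m=(((h[...,0]<6)|(h[...,0]>174))&(h[...,1]>190)&(h[...,2]>140)).astype(np.uint8)
    n,_,S,C=cv2.connectedComponentsWithStats(m[225:260,160:225])
    for i in range(1,n):
        if S[i,4]>4:
            p=at('top',C[i][0]+160,C[i][1]+225,.05);d=p[:2]-HUB;print(S[i,4],p.round(4),np.linalg.norm(d).round(3),'psi',np.degrees(np.arctan2(-d[0],-d[1]))+YAW)
E
python3 - <<'E'
from h import *
s=st()
b=crop('top','t12',140,400,180,280,3);tips(b)
P,R=fing(97,rho=.075,z=.12)
plan([(P,R,-1,13)],back=0)
E
```

```text
t 33.85 p [0.562  0.275  0.1234] R [[0.969, -0.246, -0.0], [-0.246, -0.969, 0.0], [-0.0, 0.0, -1.0]] F [ 1.  -0.  -0.3] o 0.006
7 [0.5523 0.1618 0.05  ] 0.063 psi 16.077525413340464
20 [0.5133 0.2389 0.05  ] 0.06 psi 105.49122702447383
[[0,0,-7.4,-0.39,0.56,0.02,-1],[0,0,-7.4,-0.46,0.5,0.03,-1],[0,0,-7.3,-0.53,0.45,0.02,-1],[0,0,-7.4,-0.57,0.37,0.02,-1],[0,0,-7.4,-0.61,0.29,0.03,-1]]
[[0,0,-7.4,-0.65,0.21,0.02,-1],[0,0,-7.4,-0.68,0.13,0.02,-1],[0,0,-7.4,-0.68,0.04,0.03,-1],[0,0,-7.3,-0.68,-0.05,0.02,-1],[0,0,-7.4,-0.67,-0.13,0.03,-1]]
[[0,0,-7.4,-0.65,-0.22,0.02,-1],[0,0,-7.4,-0.61,-0.31,0.02,-1],[-0.1,0,-7.4,-0.57,-0.37,0.03,-1],[0,0,0,0,0,0,-1],[0,0,0,0,0,0,-1]]
end [0.4946 0.217  0.12  ] [[0.144, 0.99, 0.001], [0.99, -0.144, -0.0], [-0.0, 0.001, -1.0]]
```

View pics/t12.png

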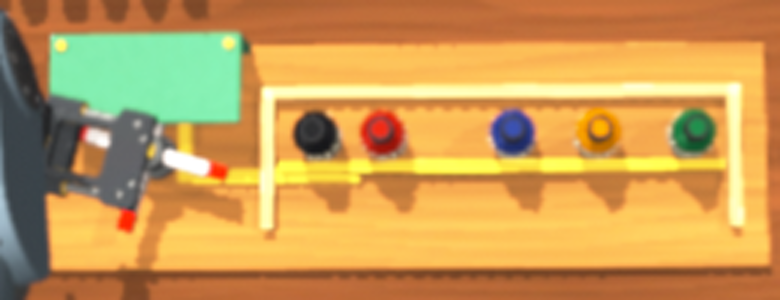

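Call:
send_rows:
  moves:
    - [[0,0,-7.4,-0.39,0.56,0.02,-1],[0,0,-7.4,-0.46,0.5,0.03,-1],[0,0,-7.3,-0.53,0.45,0.02,-1],[0,0,-7.4,-0.57,0.37,0.02,-1],[0,0,-7.4,-0.61,0.29,0.03,-1]]

```text
time_s: 34.4
position: [0.5359, 0.2526, 0.1213]
tcp_rot: [[0.921, 0.39, -0.001], [0.39, -0.921, -0.0], [-0.001, -0.0, -1.0]]
force: [0.6, 0.1, 0.3]
opening: 0.005
```

Call:
send_rows:
  moves:
    - [[0,0,-7.4,-0.65,0.21,0.02,-1],[0,0,-7.4,-0.68,0.13,0.02,-1],[0,0,-7.4,-0.68,0.04,0.03,-1],[0,0,-7.3,-0.68,-0.05,0.02,-1],[0,0,-7.4,-0.67,-0.13,0.03,-1]]

```text
time_s: 34.9
position: [0.51, 0.2303, 0.1202]
tcp_rot: [[0.502, 0.865, -0.001], [0.865, -0.502, -0.0], [-0.001, -0.001, -1.0]]
force: [-0.3, -0.7, 0.9]
opening: 0.007
```

Call:
send_rows:
  moves:
    - [[0,0,-7.4,-0.65,-0.22,0.02,-1],[0,0,-7.4,-0.61,-0.31,0.02,-1],[-0.1,0,-7.4,-0.57,-0.37,0.03,-1],[0,0,0,0,0,0,-1],[0,0,0,0,0,0,-1]]

```text
time_s: 35.4
position: [0.4953, 0.2173, 0.1201]
tcp_rot: [[0.147, 0.989, 0.002], [0.989, -0.147, 0.0], [0.0, 0.002, -1.0]]
force: [0.1, -0.3, 0.5]
opening: 0.009
```

Run:
```python
from h import *
s=st()
P,R=fing(95,z=.09);P2,R=fing(95);print(P2)
plan([(P,R,-1,4),(P,R,-1,1),(P2,R,-1,8)],back=0)
```

```text
t 35.4 p [0.4953 0.2173 0.1201] R [[0.147, 0.989, 0.002], [0.989, -0.147, 0.0], [0.0, 0.002, -1.0]] F [ 0.1 -0.3  0.5] o 0.009
[np.float64(0.5196010704053298), np.float64(0.21158032074499697), 0.028]
[[0,0,-0.5,-0.05,0.62,0.75,-1],[0,0,-0.6,-0.06,0.62,0.76,-1],[0.1,0,-0.5,-0.07,0.62,0.75,-1],[0,0,-0.5,-0.07,0.62,0.76,-1],[0,0,0,0,0,0,-1]]
[[0,0,0,0,0,0.77,-1],[0,0,0,0,0,0.78,-1],[0,0,0,0,0,0.77,-1],[0,0,0,0,0,0.78,-1],[0,0,0,0,0,0.77,-1]]
[[0,0,0,0,0,0.78,-1],[0,0,0,0,0,0.77,-1],[0,0,0,0,0,0.78,-1],[0,0,0,0,0,0,-1],[0,0,0,0,0,0,-1]]
end [0.5196 0.2116 0.028 ] [[0.11, 0.994, -0.0], [0.994, -0.11, 0.0], [0.0, -0.0, -1.0]]
```

Call:
send_rows:
  moves:
    - [[0,0,-0.5,-0.05,0.62,0.75,-1],[0,0,-0.6,-0.06,0.62,0.76,-1],[0.1,0,-0.5,-0.07,0.62,0.75,-1],[0,0,-0.5,-0.07,0.62,0.76,-1],[0,0,0,0,0,0,-1]]

```text
time_s: 35.9
position: [0.5204, 0.2113, 0.0892]
tcp_rot: [[0.108, 0.994, -0.0], [0.994, -0.108, 0.0], [0.0, -0.0, -1.0]]
force: [0.3, -0.2, -0.3]
opening: 0.008
```

Call:
send_rows:
  moves:
    - [[0,0,0,0,0,0.77,-1],[0,0,0,0,0,0.78,-1],[0,0,0,0,0,0.77,-1],[0,0,0,0,0,0.78,-1],[0,0,0,0,0,0.77,-1]]

```text
time_s: 36.4
position: [0.5196, 0.2118, 0.0513]
tcp_rot: [[0.107, 0.994, 0.001], [0.994, -0.107, 0.0], [0.001, 0.001, -1.0]]
force: [0.2, -0.5, 0.2]
opening: 0.0
```

Call:
send_rows:
  moves:
    - [[0,0,0,0,0,0.78,-1],[0,0,0,0,0,0.77,-1],[0,0,0,0,0,0.78,-1],[0,0,0,0,0,0,-1],[0,0,0,0,0,0,-1]]

```text
time_s: 36.9
position: [0.5198, 0.2117, 0.0284]
tcp_rot: [[0.107, 0.994, 0.001], [0.994, -0.107, 0.0], [0.001, 0.001, -1.0]]
force: [0.2, -0.1, 0.4]
opening: 0.008
```

Run:
```python
from h import *
s=st()
w=[]
for a in np.arange(102,181,6.5): P,R=fing(a); w.append((P,R,-1,1))
for a in (182,184,186): P,R=fing(a); w.append((P,R,-1,1))
plan(w,back=0);print(len(w))
```

```text
t 36.9 p [0.5198 0.2117 0.0284] R [[0.107, 0.994, 0.001], [0.994, -0.107, 0.0], [0.001, 0.001, -1.0]] F [ 0.2 -0.1  0.4] o 0.008
[[0,0,7.1,0.6,-0.17,0.04,-1],[0,0,6.5,0.58,-0.14,0,-1],[0,0,6.5,0.58,-0.14,0,-1],[0,0,6.5,0.57,-0.15,0,-1],[0,0,6.5,0.58,-0.14,0,-1]]
[[0,0,6.5,0.57,-0.14,0,-1],[0,0,6.5,0.58,-0.15,0,-1],[0,-0.1,6.5,0.58,-0.14,0,-1],[0,0,6.5,0.57,-0.14,0,-1],[0,0,6.5,0.58,-0.14,0,-1]]
[[0,0,6.5,0.57,-0.15,0,-1],[0,0,6.5,0.58,-0.14,0,-1],[0,0,6.5,0.58,-0.14,0,-1],[0,0,2,0.17,-0.05,0,-1],[0,0,2,0.18,-0.06,0,-1]]
[[0,0,2,0.17,-0.05,0,-1],[0,0,0,0,0,0,-1],[0,0,0,0,0,0,-1],[0,0,0,0,0,0,-1],[0,0,0,0,0,0,-1]]
end [0.562  0.2731 0.028 ] [[0.992, -0.126, -0.001], [-0.126, -0.992, -0.001], [-0.001, 0.001, -1.0]]
16
```

Call:
send_rows:
  moves:
    - [[0,0,7.1,0.6,-0.17,0.04,-1],[0,0,6.5,0.58,-0.14,0,-1],[0,0,6.5,0.58,-0.14,0,-1],[0,0,6.5,0.57,-0.15,0,-1],[0,0,6.5,0.58,-0.14,0,-1]]

```text
time_s: 37.4
position: [0.5218, 0.2402, 0.0286]
tcp_rot: [[0.636, 0.772, -0.001], [0.772, -0.636, -0.002], [-0.002, 0.0, -1.0]]
force: [-1.2, -5.2, 0.9]
opening: 0.01
```

Call:
send_rows:
  moves:
    - [[0,0,6.5,0.57,-0.14,0,-1],[0,0,6.5,0.58,-0.15,0,-1],[0,-0.1,6.5,0.58,-0.14,0,-1],[0,0,6.5,0.57,-0.14,0,-1],[0,0,6.5,0.58,-0.14,0,-1]]

```text
time_s: 37.9
position: [0.5383, 0.2636, 0.0286]
tcp_rot: [[0.951, 0.309, -0.006], [0.309, -0.951, -0.002], [-0.006, 0.0, -1.0]]
force: [-3.9, -1.8, 2.7]
opening: 0.004
```

Call:
send_rows:
  moves:
    - [[0,0,6.5,0.57,-0.15,0,-1],[0,0,6.5,0.58,-0.14,0,-1],[0,0,6.5,0.58,-0.14,0,-1],[0,0,0,0,0,0,-1],[0,0,0,0,0,0,-1]]

```text
time_s: 38.4
position: [0.5557, 0.2721, 0.0284]
tcp_rot: [[1.0, -0.02, -0.002], [-0.02, -1.0, -0.0], [-0.002, 0.0, -1.0]]
force: [-2.8, 2.6, 1.2]
opening: 0.005
```

Call:
send_rows:
  moves:
    - [[0,0,2,0.17,-0.05,0,-1],[0,0,2,0.18,-0.05,0,-1],[0,0,1,0.09,-0.02,0,-1],[0,0,0,0,0,0,-1],[0,0,0,0,0,0,-1]]

```text
time_s: 38.9
position: [0.5601, 0.2732, 0.0283]
tcp_rot: [[0.994, -0.108, -0.002], [-0.108, -0.994, 0.0], [-0.002, 0.0, -1.0]]
force: [-2.9, 3.3, 1.5]
opening: 0.002
```

Call:
send_rows:
  moves:
    - [[0,0,1,0.09,-0.02,0,-1],[0,0,1,0.09,-0.02,0,-1],[0,0,0,0,0,0,-1],[0,0,0,0,0,0,-1],[0,0,0,0,0,0,-1]]

```text
time_s: 39.4
position: [0.5621, 0.2736, 0.0283]
tcp_rot: [[0.99, -0.142, -0.002], [-0.142, -0.99, 0.0], [-0.002, -0.0, -1.0]]
force: [-3.3, 3.5, 1.6]
opening: 0.013
```

Call:
send_rows:
  moves:
    - [[0,0,1,0.09,-0.02,0,-1],[0,0,1,0.09,-0.02,0,-1],[0,0,0,0,0,0,-1],[0,0,0,0,0,0,-1],[0,0,0,0,0,0,-1]]

```text
time_s: 39.9
position: [0.5636, 0.2738, 0.0283]
tcp_rot: [[0.984, -0.177, -0.002], [-0.177, -0.984, 0.0], [-0.002, -0.0, -1.0]]
force: [-4.4, 3.5, 1.4]
opening: 0.004
```

Call:
send_rows:
  moves:
    - [[0,0,1,0.09,-0.02,0,-1],[0,0,1,0.09,-0.02,0,-1],[0,0,0,0,0,0,-1],[0,0,0,0,0,0,-1],[0,0,0,0,0,0,-1]]

```text
time_s: 40.4
position: [0.5635, 0.2742, 0.0282]
tcp_rot: [[0.977, -0.211, -0.006], [-0.211, -0.977, 0.0], [-0.006, 0.001, -1.0]]
force: [-6.6, 6.2, 4.5]
opening: 0.007
```

Call:
send_rows:
  moves:
    - [[0,0,0,0.1,0,0,-1],[0,0,0,0.1,0,0,-1],[0,0,0,0.1,0,0,-1],[0,0,0,0,0,0,-1],[0,0,0,0,0,0,-1]]

```text
time_s: 40.9
position: [0.5636, 0.2741, 0.0282]
tcp_rot: [[0.977, -0.211, -0.011], [-0.211, -0.977, 0.001], [-0.011, 0.002, -1.0]]
force: [-11.8, 7.0, 7.2]
opening: 0.009
```

The star is at its end stop: the push force climbs and the finger no longer moves. Backing off, lifting and checking.

Call:
send_rows:
  moves:
    - [[0,0,0,-0.4,0.05,0,-1],[0,0,0,-0.5,0.05,0,-1],[0,0,0,-0.3,0,-1.5,-1],[0,0,0,0,0,-2.5,-1],[0,0,0,0,0,-3,-1]]

```text
time_s: 41.4
position: [0.5581, 0.2734, 0.0993]
tcp_rot: [[0.977, -0.212, -0.0], [-0.212, -0.977, -0.001], [0.0, 0.001, -1.0]]
force: [-0.1, -0.3, -0.3]
opening: 0.005
```

Call:
send_rows:
  moves:
    - [[0,0,0,0,0,-3,-1],[0,0,0,-1,-1,-3,-1],[0,0,0,-2,-3,-2,-1],[0,0,0,-2,-4,0,-1],[0,0,0,-1,-4,0,-1]]

```text
time_s: 41.9
position: [0.525, 0.4051, 0.1814]
tcp_rot: [[0.977, -0.213, 0.004], [-0.213, -0.977, 0.001], [0.003, -0.002, -1.0]]
force: [0.7, -1.0, 0.3]
opening: 0.007
```

Call:
send_rows:
  moves:
    - [[0,0,0,-1,-4,0,-1],[0,0,0,-1,-4,0,-1],[0,0,0,-1,-4,0,-1],[0,0,0,0,0,0,-1],[0,0,0,0,0,0,-1]]

```text
time_s: 42.4
position: [0.5211, 0.5282, 0.179]
tcp_rot: [[0.978, -0.211, 0.002], [-0.211, -0.978, -0.0], [0.002, 0.0, -1.0]]
force: [0.1, 0.4, 1.5]
opening: 0.006
```

Run:
```python
from h import *
st()
b=crop('top','t13',140,400,180,280,3);a=capture('side');tips(b)
T=cv2.imread('pics/t13.png');S=cv2.resize(a[150:325,180:440],None,fx=1.65,fy=1.65);c=np.zeros((600,780,3),np.uint8);c[:300]=T;c[302:302+S.shape[0],:S.shape[1]]=S;cv2.imwrite('pics/m13.png',c)
```

```text
t 42.4 p [0.5211 0.5282 0.179 ] R [[0.978, -0.211, 0.002], [-0.211, -0.978, -0.0], [0.002, 0.0, -1.0]] F [0.1 0.4 1.5] o 0.006
10 [0.5818 0.2838 0.05  ] 0.063 psi -171.43542694628093
8 [0.5606 0.1601 0.05  ] 0.062 psi 8.334747981794887
11 [0.5085 0.2304 0.05  ] 0.063 psi 96.80966898271475
```

View pics/m13.png

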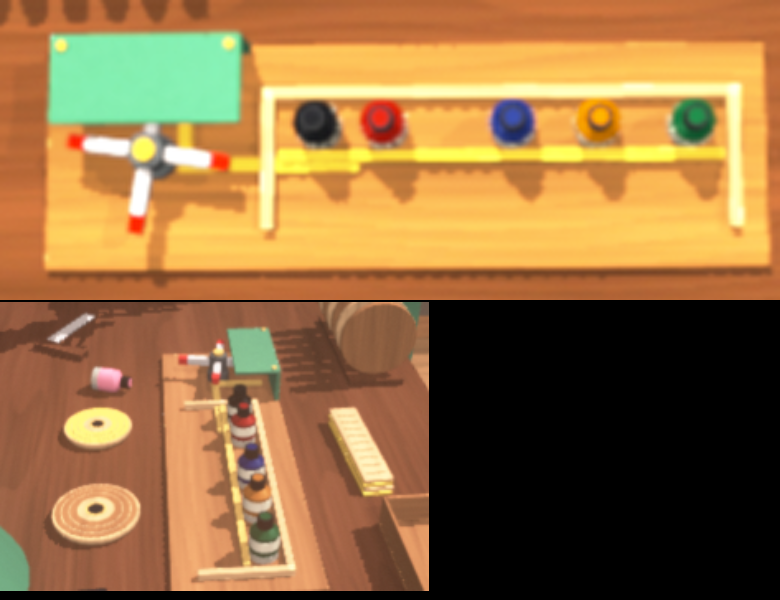

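```bash
python3 -c "
from rig import bot
print(bot.hand_in())"
```

```text
the job is handed in; nothing more can be done
None
```

The three fallen bottles, ink0 (red), ink1 (blue) and ink2 (green), are standing. After that I turned the star clockwise in three swings until the keeper bar reached its end stop. I handed the job in at about 42 s on the robot's clock, with the arm clear of everything. The hand-in reports no verdict.

- **End stop:** on the last pushes the force rose from about 5 N to about 14 N and the finger stopped moving. In the final picture the star arms measured 8.3°, 8.6° and 6.8° past their quarter-turn marks. Fully home (8.0 rad) would read 8.4°. The 6.8° reading is a little low, within picture accuracy.
- **Bottles:** in the last top and side views all five bottles stand upright in a row between bar and fence.
- **Other things on the bench:** the dials, the try square, the rule stack and the pink bottle lying near the rack showed no movement in the last pictures. The ink stone, the black cup and the second pink bottle were outside the last crops, so I did not re-check them.
- **Position readings:** the measured tool position drifted a few millimetres from the commanded one after fast moves. I corrected for that before the tight entries at the star, and no check failed.

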